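# Clear the drinks set off the stove: nest the tumblers, stop the carafe

### The job

I need the burners, so clear the drinks set off the wooden stove board onto the tray. Stand the three steel tumblers on the tray as one upright nested stack, letting each slide down into the one below and settle gently under its own weight, not pushed or dropped so that they jam; put the cork stopper fully home in the carafe, which stays upright on the tray. Leave everything else where it is.

Things in the scene. Friction and masses are not known exactly. Their poses are not given: they have to be found in the camera images.
- tumbler_a: One of three equal, interchangeable tapered tumblers of plain double-walled steel, standing mouth up on the stove board. 105 mm high; outside diameter 67 mm at the rim, 47 mm at the foot, tapering evenly; wall 3.8 mm, floor 6 mm; 0.10 to 0.17 kg. Origin: centre of the underside; z up out of the mouth.
- tumbler_b: Tumbler equal to tumbler_a, elsewhere on the board, same origin and axes. Put into another, a tumbler slides down freely until the cones meet, its foot then 40 to 44 mm above the outer one's foot: its rim stands that far above the outer rim, and only that upper part can be held. Pushed further, the cones only jam.
- tumbler_c: Tumbler equal to tumbler_a, elsewhere on the board. Origin: centre of the underside; z up out of the mouth.
- stopper: Tapered cork stopper with a turned wooden head, 96 mm high, 0.06 kg, standing upright on the stove board. Cork plug: the lowest 38 mm, 34 mm across at the foot, 42 mm at the top. Above it a flange 57 mm wide from 38 to 45 mm, then a knob about 41 mm across from 50 to 96 mm, to hold it by. Origin: centre of the foot of the cork; z up.
- carafe: White stoneware carafe, loose, standing upright on the far part of the tray (about 65 mm from its middle along its +x), without its stopper. 120 mm high, body 109 mm across, neck 58 mm across at the rim, 0.75 kg. Origin: centre of its underside; z up.
- carafe_mouth (a point): Centre of the carafe's open mouth, level with its rim, 120 mm above its underside. The mouth is 48 mm wide at the rim and 41 mm wide 42 mm further down; the cork goes in with some 3 mm to spare all round until the flange of the stopper lies on the rim, the foot of the cork then 38 mm below the rim.
- tray: Wooden serving tray, fixed, on the worktop left of the range: 290 mm long (its x axis, pointing away from the robot and somewhat to the left), 180 mm wide, floor 10 mm thick, lip 9 mm wide rising 10 mm above the floor, a low steel handle at each end. Origin: centre of its underside; floor at z = 0.010 in its frame. Its near half (negative x) is empty.
- stove_board: Flat wooden board, fixed, covering the front burners of the range: 245 mm from front to back (x), 480 mm wide (y), its top 26 mm above the enamel and the worktop. The drinks set stands on it. Origin: under its middle, level with the worktop. Behind it a wall cabinet hangs overhead: its underside is 0.64 m above the worktop and starts 0.15 m behind the board's middle; the arm must keep in front of or below it.
- prep_bowl: Orange bowl, 140 mm across and 62 mm high, on the rear left burner of the range (a bystander, loose). Origin under its centre.
- teal_mug: Teal mug, 94 mm high, on the worktop to the left of the tray (a bystander, loose). Origin under its middle.
- spice_jar_b: Spice jar with a red cap, 46 mm across and 97 mm high, near the front edge of the stove board (a bystander, loose). Origin under its centre.
- lemon: Lemon, 72 mm long and 57 mm thick, near the front edge of the stove board (a bystander, loose). Origin under its middle.

How it is judged:
By the outcome, as a careful person would: the job done as asked, in the order asked, and still so for the second after the job is handed in, with the robot touching nothing.
It also fails if it takes over 72 s, if anything falls off the work surface, if the arm or the gripper's body presses on something with over 40 N, if the wrist force passes 120 N, or if a joint passes its speed limit or range.

### The arm

A 6-joint arm with a two-finger parallel gripper is mounted at the origin on a cart in front of the work surface, level with it; the furniture and walls round the work are solid. World frame = base frame: x ahead of the robot, y to its left, z up, the work surface at z = 0. Lengths are in mm, angles in rad, forces in N, time in s.
With the tool pointing down it reaches from about 400 to 925 mm from the base axis. Payload 12.5 kg.
Tool frame: the origin (TCP) lies on the centre line of the jaws, within the pads' length; the fingertips stand 19 mm ahead of it and the grasp point (between the pads) is the TCP; y points along the fingers, x is the direction in which the jaws open and shut, and the axes are right-handed (so a half turn about y gives the same grasp; the last joint's range is limited). The gripper opens to 95 mm and grips with 3 to 60 N. Pads are 20 mm wide; open, the fingers measure 119 mm over their backs; the gripper's body (75 mm by 180 mm) begins 59 mm behind the grasp point.
Start: joints at [1.146, 0.491, 1.559, -0, 1.092, -0.106], TCP at [195.875, 593.53, 233.661] pointing down, gripper open.
Joint ranges: [-3.1, 3.1], [-0.84, 2.19], [0.05, 2.79], [-1.13, 4.28], [0.06, 2.93], [-2.69, 2.69]. Speed limits (rad/s): [2.22, 2.22, 2.79, 3.14, 3.14, 3.14].

### API

Orientations are given as [roll, pitch, yaw] about the fixed x, y, z axes, in that order (R = Rz(yaw) Ry(pitch) Rx(roll)).
In Python, from cell import env gives the robot as it stands. The module is installed in compiled form; this text tells all that it offers.
- The arm moves only by the tool move_arm, never from a script. Its argument "rows" is a list of rows, each an object of numbers: "tx", "ty", "tz": the shift along the tool's x, y, z in cm; "rx", "ry", "rz": the turn, a rotation vector about the tool's x, y, z in rad; "grip": the opening in per cent of the stroke, from 0 (shut) to 100 (fully open). In form: [{"tx": .., "ty": .., "tz": .., "rx": .., "ry": .., "rz": .., "grip": ..}, ...]. A call has 1 to 10 rows; each row shifts and turns the commanded pose from where the row before left it, along the tool's axes as they then stand; what a row does not reach is not made up. A row lasts 1/12 s, in which the tool goes at most 41.7 mm and 7.16 degrees, less where a joint would pass 70% of its speed; a pose out of reach is approached as far as the arm can. A call is refused whole if a number of a shift passes 4.17 or a number of a turn 0.125, either way. A call with a gripper value outside its range is refused whole. The fingers move at their own pace and stop on an object; the grip force is fixed at half the most. Time passes only in rows, so rows that do not move let the fingers close. It gives the time, the measured TCP pose, the force and the opening at its end, in the units of the state.
- env.state(): the state, without advancing time (a new reading comes with each control period).
- env.read_camera(name): name is "side" or "top"; returns (picture, depth): 480x640x3 uint8, blue, green, red; 480x640 float32, mm along the optical axis (not along the pixel's ray), 0 where there is no reading.
- env.calibration(name): a dict with "vertical_fov" (degrees; the focal length in pixels is half the picture's height over the tangent of half this angle, whatever the lens; pixels are square), "cx", "cy" (the principal point, pixels), "dist" ([k1, k2, p1, p2, k3] as OpenCV has them; the pictures are not rectified), "eye" and "rotation" of the camera in the world. Camera axes: x right, y up, looking along -z (the intrinsics and any distortion apply to the point x, -y, -z); pixel columns grow to the right and rows downward; lengths in mm; the calibration is good to about 2 mm. A picture is of the moment at which its call begins. calibration takes no time and is no camera call.
- env.job_done(): hands the job in, once; it reports no verdict.
The state is a dict: "t": time; "joints": joint angles; "qvel": joint speeds; "tau": joint torques, N m; "eef_pos": TCP position; "tcp_rot": TCP orientation; "ft_force": force on the tool from outside, world axes, zero at the start; "moment": the same for the moment, N m; "opening": opening from 0.0 (shut) to 1.0 (fully open).
Only numpy, scipy, OpenCV 4.12 (cv2) and the standard library are available. Lean on these libraries where they do the work, as an engineer would, in place of code of your own. Each camera call takes 0.05 s, during which the arm holds its last target.

## Working session

There is one attempt and no reset: what is moved stays moved. The work goes in short steps, Python scripts to look and compute and a tool call to move; the robot and the scene stay as the last step left them, time stands still between calls to the robot, and variables do not carry over. Pictures are saved under pics/ and viewed, and the job is handed in when it is done.

Besides the shell and the picture viewer there is one more tool, called after "Emit:" as name(argument=value, ...), one argument or row to a line, values as JSON. move_arm: Moves the arm, as the interface text tells. Its arguments: {"type":"object","properties":{"rows":{"type":"array"}},"required":["rows"]}

```bash
ls; mkdir -p pics; cat > h.py <<'E'
import numpy as np, cv2
from cell import env
def cal(n):
    c=env.calibration(n); f=240/np.tan(np.radians(c['vertical_fov'])/2)
    K=np.array([[f,0,c['cx']],[0,f,c['cy']],[0,0,1]]); return K,np.array(c['dist'],float),np.array(c['eye'],float),np.array(c['rotation'],float)
def rays(n,uv):
    K,d,e,R=cal(n); p=cv2.undistortPoints(np.array(uv,float).reshape(-1,1,2),K,d).reshape(-1,2)
    return e,(R@np.c_[p[:,0],-p[:,1],-np.ones(len(p))].T).T
def atz(n,uv,z):
    e,r=rays(n,uv); return e+r*((z-e[2])/r[:,2])[:,None]
def atd(n,uv,dep):
    e,r=rays(n,uv); return e+r*np.array(dep).reshape(-1,1)
def cloud(n,dep):
    v,u=np.mgrid[0:480,0:640]; P=atd(n,np.c_[u.ravel(),v.ravel()],dep.ravel()); P[dep.ravel()<=0]=np.nan
    return P.reshape(480,640,3)
def proj(n,P):
    K,d,e,R=cal(n); q=(R.T@(np.atleast_2d(P)-e).T).T; q=q*[1,-1,-1]
    return cv2.projectPoints(q,np.zeros(3),np.zeros(3),K,d)[0].reshape(-1,2)
E
python3 - <<'E'
from h import *
print(env.state())
for n in('side','top'):
    print(env.calibration(n)); p,d=env.read_camera(n); cv2.imwrite(f'pics/{n}0.png',p); np.save(f'{n}0.npy',d)
E
```

```text
pics
{'t': 0.0, 'joints': array([ 1.14640099e+00,  4.91583877e-01,  1.55946405e+00, -2.32995214e-05,
        1.09167102e+00, -1.05652752e-01]), 'qvel': array([-0.0001153 , -0.00072312,  0.00123874,  0.00110935,  0.00024813,
       -0.00169126]), 'tau': array([-8.46029197e-04, -6.12660384e+01, -2.58167428e+01,  6.92276610e-02,
        4.83553531e-02, -1.17475361e-04]), 'eef_pos': array([195.78061948, 593.31028825, 233.04159372]), 'tcp_rot': array([-1.57069810e+00,  1.12219465e-03,  1.25206455e+00]), 'ft_force': array([ 0.12688981,  0.152472  , -0.25147584]), 'moment': array([-0.0298351 ,  0.02338527, -0.01173096]), 'opening': 0.9992891108573424}
{'vertical_fov': 52.406253903057895, 'cx': 321.7044357368379, 'cy': 244.08422039712997, 'dist': array([-0.1175363,  0.       ,  0.       ,  0.       ,  0.       ]), 'eye': array([ 331.04289046, 1205.36099098, 1009.42128772]), 'rotation': array([ 8.69361756e-01, -2.33814781e-03, -2.93563002e+00])}
{'vertical_fov': 46.425908125214576, 'cx': 321.7898505284368, 'cy': 239.74016076769618, 'dist': array([-0.00123848,  0.        ,  0.        ,  0.        ,  0.        ]), 'eye': array([  67.00291977,  118.65536607, 1522.87475404]), 'rotation': array([ 0.33294573,  0.00253494, -1.42201409])}
```

```bash
python3 - <<'E'
s=open('h.py').read()
s=s.replace("np.array(c['rotation'],float)","rpy(c['rotation'])").replace("def cal","from scipy.spatial.transform import Rotation as Ro\ndef rpy(a): return Ro.from_euler('xyz',a).as_matrix()\ndef cal",1)
open('h.py','w').write(s)
E
```

```text
(no output)
```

View pics/side0.png

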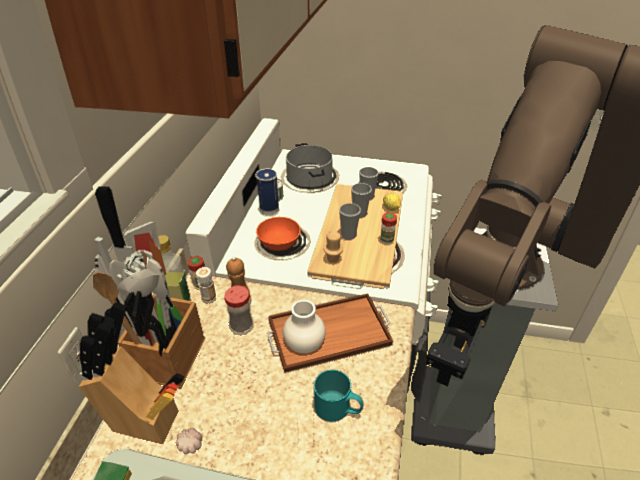

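View pics/top0.png

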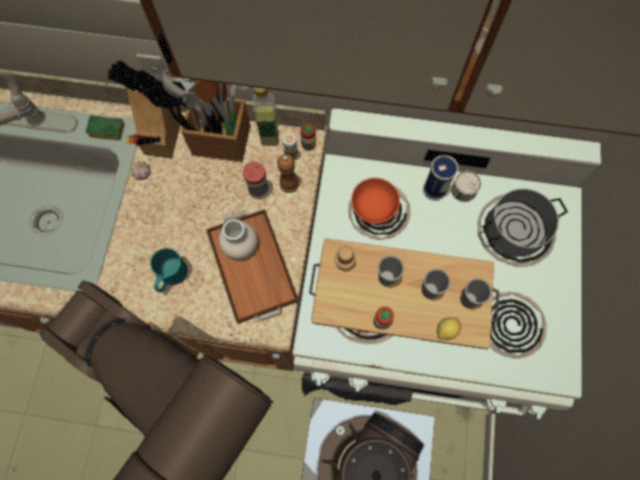

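Side: tumblers at about (350,215), (362,193), (369,178), with the stopper at (333,245), carafe mouth at (303,308) and tray corners near (270,330) and (390,345). Top: tumblers at (390,270), (436,284) and (476,293), stopper at (345,258), carafe mouth at (233,229), tray centre about (252,265). I'll measure these next.

```bash
python3 - <<'E'
from h import *
for n,b in(('top',[(215,205,310,330),(325,235,500,350)]),('side',[(260,150,420,370)])):
    p=cv2.imread(f'pics/{n}0.png')
    for i,(x0,y0,x1,y1) in enumerate(b):
        c=p[y0:y1,x0:x1]; k=min(800//(x1-x0),600//(y1-y0)); cv2.imwrite(f'pics/{n}0c{i}.png',cv2.resize(c,None,fx=k,fy=k,interpolation=2)); print(n,i,k)
    P=cloud(n,np.load(f'{n}0.npy')); np.save(n+'P.npy',P)
    Z=P[...,2]
    if n=='top': print('board z',np.nanmedian(Z[300:310,340:360]),'tray',np.nanmedian(Z[270:290,240:260]),'counter',np.nanmedian(Z[200:220,190:210]))
    for zlo,zhi,nm in((115,140,'tumb rims etc'),(108,127,'stopper')):
        m=((Z>zlo)&(Z<zhi)&(P[...,0]>350)&(P[...,0]<900)&(P[...,1]>-450)&(P[...,1]<600)).astype(np.uint8)
        k,l,s,_=cv2.connectedComponentsWithStats(m)
        for j in range(1,k):
            if s[j,4]>15:
                q=P[l==j]; print(n,nm,s[j],q.min(0).round(),q.max(0).round(),((q.min(0)+q.max(0))/2).round(1))
E
```

```text
top 0 4
top 1 4
board z 26.855847024972604 tray 10.436625524347392 counter -3.433000304048619
top tumb rims etc [192 108  52  36 300] [793. 474. 115.] [899. 600. 140.] [846.1 537.1 127.5]
top tumb rims etc [255 113  21  15  97] [856. 379. 115.] [897. 436. 140.] [876.8 407.2 127.5]
top tumb rims etc [207 114   9  10  53] [849. 549. 115.] [870. 574. 140.] [859.9 561.4 127.5]
top tumb rims etc [230 114   6   7  25] [870. 495. 115.] [883. 510. 140.] [876.9 502.5 127.4]
top tumb rims etc [224 121  11  11  60] [830. 496. 116.] [860. 516. 140.] [845.3 505.9 127.7]
top tumb rims etc [ 328  120  243   45 1507] [ 864. -449.  115.] [898. 226. 140.] [ 881.2 -111.6  127.5]
top tumb rims etc [217 123   5   8  24] [832. 529. 115.] [854. 540. 137.] [843.2 534.2 126.1]
top tumb rims etc [203 124   6   8  26] [819. 562. 117.] [836. 579. 140.] [827.2 570.2 128.1]
top tumb rims etc [242 161  24  22 378] [684. 378. 115.] [750. 443. 131.] [717.1 410.7 123. ]
top tumb rims etc [277 162  18  12  81] [723. 301. 116.] [752. 347. 140.] [737.5 324.4 127.8]
top tumb rims etc [429 168  25  17 102] [ 754. -135.  1
[... 4999 characters left out ...]
r [293 301  20  11 114] [517. 405. 108.] [563. 436. 127.] [539.9 420.5 117.5]
side stopper [172 304  17   7  62] [817. 480. 108.] [859. 487. 127.] [838.  483.3 117.6]
side stopper [176 307  21  43 155] [794. 475. 108.] [800. 599. 127.] [797.  536.9 117.4]
side stopper [157 310   6   7  32] [874. 507. 109.] [889. 514. 126.] [881.3 510.8 117.5]
side stopper [170 312  11  16  73] [830. 499. 108.] [845. 541. 127.] [837.3 520.2 117.6]
side stopper [292 313  23  11 102] [509. 429. 108.] [562. 461. 127.] [535.6 445.2 117.5]
side stopper [166 333   7   8  38] [819. 570. 109.] [835. 579. 126.] [826.8 574.6 117.4]
side stopper [144 334   8  10  39] [869. 580. 108.] [879. 600. 127.] [873.7 590.1 117.6]
```

```bash
python3 - <<'E'
from h import *
for n,c in(('top',[(209,230),(267,211),(297,302),(238,321)]),('side',[(268,331),(371,297),(391,346),(285,367)])):
    q=atz(n,c,20); print(n,q.round(0).tolist(),q.mean(0).round(0))
for n in('top','side'):
    P=np.load(n+'P.npy');Z=P[...,2]
    # tray floor / lip points
    m=(Z>5)&(Z<26)&(P[...,0]>280)&(P[...,0]<680)&(P[...,1]>250)&(P[...,1]<520)
    m2=cv2.morphologyEx(m.astype(np.uint8),cv2.MORPH_OPEN,np.ones((5,5)))
    r=cv2.minAreaRect(P[m2>0][:,:2].astype(np.float32)); print(n,r)
    m=(Z>45)&(Z<90)&(P[...,0]>310)&(P[...,0]<420)&(P[...,1]>-250)&(P[...,1]<-60); q=P[m]; print('lemon',q.min(0),q.max(0))
E
```

```text
top [[562.0, 523.0, 20.0], [644.0, 369.0, 20.0], [392.0, 240.0, 20.0], [317.0, 389.0, 20.0]] [479. 380.  20.]
side [[633.0, 431.0, 20.0], [387.0, 254.0, 20.0], [314.0, 414.0, 20.0], [561.0, 531.0, 20.0]] [474. 408.  20.]
top ((481.8333740234375, 387.125), (291.3311767578125, 179.9805145263672), 29.208894729614258)
lemon [ 345.70905765 -196.64468038   52.12561727] [ 405.70858828 -136.90407547   89.41836442]
side ((481.69921875, 387.8777160644531), (294.1352844238281, 186.33160400390625), 28.99505043029785)
lemon [ 343.68935625 -182.86511249   45.0956436 ] [ 404.03076278 -131.55069797   85.38743534]
```

View pics/top0c0.png

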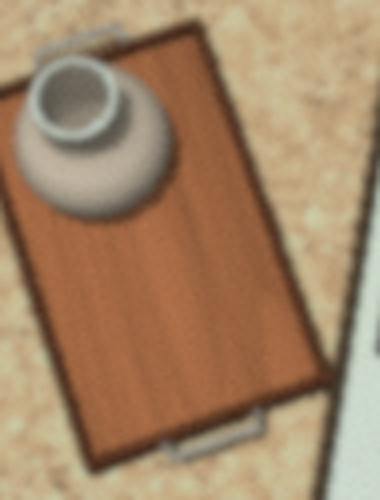

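View pics/top0c1.png

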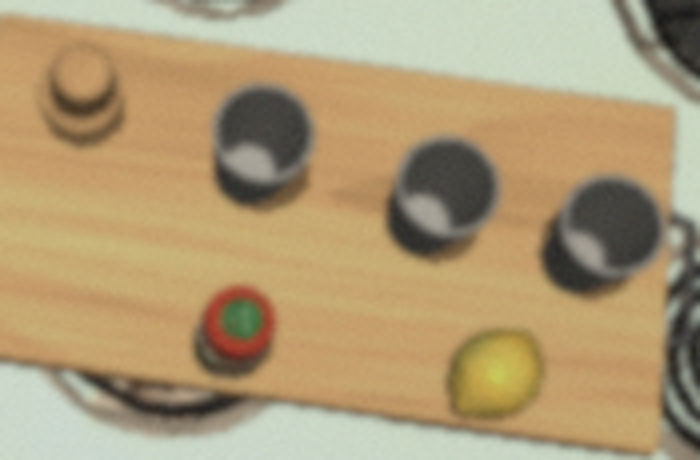

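Emit:
move_arm(
  rows=[
    {"ry":0.113,"grip":100},
    {"ry":0.113,"grip":100},
    {"ry":0.113,"grip":100},
    {"ry":0.113,"grip":100},
    {"ry":0.113,"grip":100},
    {"ry":0.113,"grip":100},
    {"ry":0.113,"grip":100},
    {"ry":0.113,"grip":100},
    {"grip":100},
  ],
)

```text
validation failed for argument at $.ro...
```

```bash
cat > go.py <<'E'
import sys
from h import *
def go(*t):
    s=env.state(); R=rpy(s['tcp_rot']); p=s['eef_pos'] 
    d=R.T@(np.array(t)-p); print('t',round(s['t'],2),'pos',p.round(1),'rot',s['tcp_rot'].round(4),'F',s['ft_force'].round(1),'op',round(s['opening'],3)); print('tool delta cm',(d/10).round(2),'rows',np.ceil(np.abs(d).max()/38))
if __name__=='__main__': go(*map(float,sys.argv[1:4]))
E
python3 go.py 493.5 8 233
```

```text
t 0.1 pos [195.8 593.3 233.1] rot [-1.5707e+00  1.0000e-03  1.2520e+00] F [0.3 0.4 0. ] op 0.999
tool delta cm [-46.25   0.06 -46.62] rows 13.0
```

Emit:
move_arm(
  rows=[
    {"tx":0,"ty":0,"tz":0,"rx":0,"ry":0.113,"rz":0,"grip":100},
    {"tx":0,"ty":0,"tz":0,"rx":0,"ry":0.113,"rz":0,"grip":100},
    {"tx":0,"ty":0,"tz":0,"rx":0,"ry":0.113,"rz":0,"grip":100},
    {"tx":0,"ty":0,"tz":0,"rx":0,"ry":0.113,"rz":0,"grip":100},
    {"tx":0,"ty":0,"tz":0,"rx":0,"ry":0.113,"rz":0,"grip":100},
    {"tx":0,"ty":0,"tz":0,"rx":0,"ry":0.113,"rz":0,"grip":100},
    {"tx":0,"ty":0,"tz":0,"rx":0,"ry":0.113,"rz":0,"grip":100},
    {"tx":0,"ty":0,"tz":0,"rx":0,"ry":0.113,"rz":0,"grip":100},
    {"tx":0,"ty":0,"tz":0,"rx":0,"ry":0,"rz":0,"grip":100},
  ],
)

```text
t: 0.85
eef_pos: [195.8, 593.4, 233.3]
tcp_rot: [-1.571, 0.0, 0.343]
ft_force: [0.2, -1.0, 1.5]
opening: 1.003
```

```bash
python3 go.py 493.5 8 233
```

```text
t 0.85 pos [195.8 593.4 233.3] rot [-1.5712e+00  4.0000e-04  3.4280e-01] F [ 0.2 -1.   1.5] op 1.003
tool delta cm [ 8.360e+00  6.000e-02 -6.514e+01] rows 18.0
```

Emit:
move_arm(
  rows=[
    {"tx":0.3,"ty":0,"tz":-2,"rx":0,"ry":0,"rz":0,"grip":100},
    {"tx":0.45,"ty":0,"tz":-3.6,"rx":0,"ry":0,"rz":0,"grip":100},
    {"tx":0.45,"ty":0,"tz":-3.6,"rx":0,"ry":0,"rz":0,"grip":100},
    {"tx":0.45,"ty":0,"tz":-3.6,"rx":0,"ry":0,"rz":0,"grip":100},
    {"tx":0.45,"ty":0,"tz":-3.6,"rx":0,"ry":0,"rz":0,"grip":100},
    {"tx":0.45,"ty":0,"tz":-3.6,"rx":0,"ry":0,"rz":0,"grip":100},
    {"tx":0.45,"ty":0,"tz":-3.6,"rx":0,"ry":0,"rz":0,"grip":100},
    {"tx":0.45,"ty":0,"tz":-3.6,"rx":0,"ry":0,"rz":0,"grip":100},
    {"tx":0.45,"ty":0,"tz":-3.6,"rx":0,"ry":0,"rz":0,"grip":100},
    {"tx":0.45,"ty":0,"tz":-3.6,"rx":0,"ry":0,"rz":0,"grip":100},
  ],
)

```text
t: 1.68
eef_pos: [354.4, 283.4, 233.7]
tcp_rot: [-1.571, -0.0, 0.353]
ft_force: [0.6, 0.8, -0.6]
opening: 1.0
```

```bash
python3 go.py 493.5 8 233
```

```text
t 1.68 pos [354.4 283.4 233.7] rot [-1.5707e+00 -1.0000e-04  3.5260e-01] F [ 0.6  0.8 -0.6] op 1.0
tool delta cm [  3.54   0.06 -30.64] rows 9.0
```

Emit:
move_arm(
  rows=[
    {"tx":0.4,"ty":0,"tz":-3.6,"rx":0,"ry":0,"rz":0,"grip":100},
    {"tx":0.4,"ty":0,"tz":-3.6,"rx":0,"ry":0,"rz":0,"grip":100},
    {"tx":0.4,"ty":0,"tz":-3.6,"rx":0,"ry":0,"rz":0,"grip":100},
    {"tx":0.4,"ty":0,"tz":-3.6,"rx":0,"ry":0,"rz":0,"grip":100},
    {"tx":0.4,"ty":0,"tz":-3.6,"rx":0,"ry":0,"rz":0,"grip":100},
    {"tx":0.4,"ty":0,"tz":-3.6,"rx":0,"ry":0,"rz":0,"grip":100},
    {"tx":0.4,"ty":0,"tz":-3.6,"rx":0,"ry":0,"rz":0,"grip":100},
    {"tx":0.4,"ty":0,"tz":-3.6,"rx":0,"ry":0,"rz":0,"grip":100},
    {"tx":0.4,"ty":0,"tz":-1.8,"rx":0,"ry":0,"rz":0,"grip":100},
    {"tx":0,"ty":0,"tz":0,"rx":0,"ry":0,"rz":0,"grip":100},
  ],
)

```text
t: 2.52
eef_pos: [493.8, 6.7, 233.3]
tcp_rot: [-1.571, -0.0, 0.349]
ft_force: [-0.6, 0.5, 0.4]
opening: 0.999
```

```bash
python3 go.py 493.5 8 115
```

```text
t 2.52 pos [493.8   6.7 233.3] rot [-1.5713e+00 -3.0000e-04  3.4880e-01] F [-0.6  0.5  0.4] op 0.999
tool delta cm [1.000e-02 1.183e+01 1.400e-01] rows 4.0
```

Emit:
move_arm(
  rows=[
    {"tx":0,"ty":2,"tz":0.1,"rx":0,"ry":0,"rz":0,"grip":100},
    {"tx":0,"ty":3,"tz":0,"rx":0,"ry":0,"rz":0,"grip":100},
    {"tx":0,"ty":3,"tz":0,"rx":0,"ry":0,"rz":0,"grip":100},
    {"tx":0,"ty":2.4,"tz":0,"rx":0,"ry":0,"rz":0,"grip":100},
    {"tx":0,"ty":1.4,"tz":0,"rx":0,"ry":0,"rz":0,"grip":100},
    {"tx":0,"ty":0,"tz":0,"rx":0,"ry":0,"rz":0,"grip":100},
    {"tx":0,"ty":0,"tz":0,"rx":0,"ry":0,"rz":0,"grip":100},
  ],
)

```text
t: 3.1
eef_pos: [491.5, 11.1, 115.5]
tcp_rot: [-1.57, 0.001, 0.351]
ft_force: [-0.2, -0.2, 0.2]
opening: 0.997
```

```bash
python3 go.py 493.5 8 115; python3 - <<'E'
from h import *
p,d=env.read_camera('side'); cv2.imwrite('pics/s1.png',cv2.resize(p[120:280,260:440],None,fx=4,fy=3.75,interpolation=2))
E
```

```text
t 3.1 pos [491.5  11.1 115.5] rot [-1.570e+00  1.300e-03  3.505e-01] F [-0.2 -0.2  0.2] op 0.997
tool delta cm [ 0.08  0.05 -0.36] rows 1.0
```

View pics/s1.png

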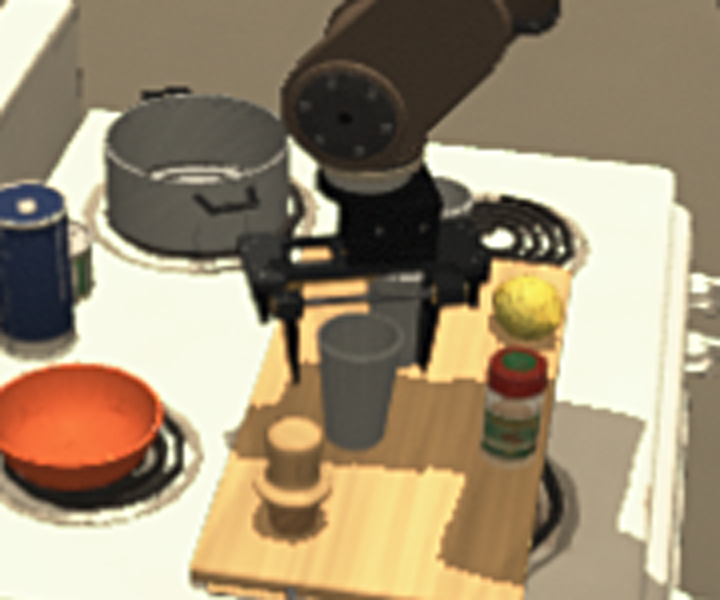

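```bash
python3 - <<'E'
from h import *
s=env.state();print(s['eef_pos'])
R=rpy(s['tcp_rot']);p=s['eef_pos']
for o in(48,60,-48,-60):
    q=proj('side',p+R@[o,19,0])[0]; print(o,q,(q-[260,120])*[4,3.75])
print(proj('side',p))
p_,d=env.read_camera('side'); P=cloud('side',d)
for u,v in((334,220),(332,212),(366,216),(365,210),(367,205)): print(u,v,P[v-1:v+2,u-1:u+2].reshape(-1,3).round(0).tolist()[::4])
E
```

```text
[492.03575805  10.96859712 116.20680972]
48 [333.72659936 219.94753649] [294.90639745 374.80326184]
60 [329.87910258 220.2784898 ] [279.51641033 376.04433675]
-48 [364.22695864 217.3360615 ] [416.90783456 365.01023064]
-60 [368.00242542 217.01430297] [432.00970168 363.80363613]
[[349.27713459 213.69699789]]
334 220 [[538.0, 37.0, 108.0], [535.0, 35.0, 103.0], [548.0, -57.0, 28.0]]
332 212 [[544.0, 41.0, 140.0], [541.0, 37.0, 134.0], [538.0, 40.0, 133.0]]
366 216 [[444.0, 3.0, 112.0], [441.0, 5.0, 111.0], [448.0, -108.0, 23.0]]
365 210 [[450.0, -9.0, 126.0], [445.0, 5.0, 133.0], [442.0, 6.0, 130.0]]
367 205 [[444.0, 5.0, 155.0], [441.0, 0.0, 149.0], [437.0, 7.0, 151.0]]
```

Emit:
move_arm(
  rows=[
    {"tx":0.1,"ty":0,"tz":-0.3,"rx":0,"ry":0,"rz":0,"grip":100},
    {"tx":0,"ty":0,"tz":0,"rx":0,"ry":0,"rz":0,"grip":50},
    {"tx":0,"ty":0,"tz":0,"rx":0,"ry":0,"rz":0,"grip":30},
    {"tx":0,"ty":0,"tz":0,"rx":0,"ry":0,"rz":0,"grip":10},
    {"tx":0,"ty":0,"tz":0,"rx":0,"ry":0,"rz":0,"grip":0},
    {"tx":0,"ty":0,"tz":0,"rx":0,"ry":0,"rz":0,"grip":0},
    {"tx":0,"ty":0,"tz":0,"rx":0,"ry":0,"rz":0,"grip":0},
    {"tx":0,"ty":0,"tz":0,"rx":0,"ry":0,"rz":0,"grip":0},
  ],
)

```text
t: 3.87
eef_pos: [493.8, 8.0, 115.7]
tcp_rot: [-1.571, 0.0, 0.348]
ft_force: [-1.6, -0.4, 3.7]
opening: 0.691
```

```bash
python3 go.py 493.5 8 115
```

```text
t 3.87 pos [493.8   8.  115.7] rot [-1.5707e+00  2.0000e-04  3.4800e-01] F [-1.6 -0.4  3.7] op 0.691
tool delta cm [-0.03  0.07  0.  ] rows 1.0
```

Emit:
move_arm(
  rows=[
    {"tx":0,"ty":-1,"tz":0,"rx":0,"ry":0,"rz":0,"grip":0},
    {"tx":0,"ty":-2.4,"tz":0,"rx":0,"ry":0,"rz":0,"grip":0},
    {"tx":0,"ty":-3,"tz":0,"rx":0,"ry":0,"rz":0,"grip":0},
    {"tx":0,"ty":-3,"tz":0,"rx":0,"ry":0,"rz":0,"grip":0},
    {"tx":0,"ty":-2,"tz":0,"rx":0,"ry":0,"rz":0,"grip":0},
    {"tx":0,"ty":0,"tz":0,"rx":0,"ry":0,"rz":0,"grip":0},
  ],
)

```text
t: 4.37
eef_pos: [495.1, 8.0, 233.9]
tcp_rot: [-1.574, -0.006, 0.348]
ft_force: [0.7, -0.5, -1.2]
opening: 0.69
```

```bash
python3 go.py 421 342 225
```

```text
t 4.37 pos [495.1   8.  233.9] rot [-1.5737 -0.006   0.3482] F [ 0.7 -0.5 -1.2] op 0.69
tool delta cm [ 4.42  0.82 33.93] rows 9.0
```

Emit:
move_arm(
  rows=[
    {"tx":0.4,"ty":0,"tz":2.2,"rx":0,"ry":0,"rz":0,"grip":0},
    {"tx":0.5,"ty":0,"tz":3.8,"rx":0,"ry":0,"rz":0,"grip":0},
    {"tx":0.5,"ty":0,"tz":4,"rx":0,"ry":0,"rz":0,"grip":0},
    {"tx":0.5,"ty":0,"tz":4,"rx":0,"ry":0,"rz":0,"grip":0},
    {"tx":0.5,"ty":0,"tz":4,"rx":0,"ry":0,"rz":0,"grip":0},
    {"tx":0.5,"ty":0,"tz":4,"rx":0,"ry":0,"rz":0,"grip":0},
    {"tx":0.5,"ty":0,"tz":4,"rx":0,"ry":0,"rz":0,"grip":0},
    {"tx":0.5,"ty":0.4,"tz":4,"rx":0,"ry":0,"rz":0,"grip":0},
    {"tx":0.5,"ty":0.4,"tz":3.9,"rx":0,"ry":0,"rz":0,"grip":0},
    {"tx":0,"ty":0,"tz":0,"rx":0,"ry":0,"rz":0,"grip":0},
  ],
)

```text
t: 5.2
eef_pos: [417.5, 346.7, 220.3]
tcp_rot: [-1.57, 0.001, 0.352]
ft_force: [-0.8, -0.7, -2.7]
opening: 0.69
```

```bash
python3 go.py 421 342 101
```

```text
t 5.2 pos [417.5 346.7 220.3] rot [-1.5697e+00  1.1000e-03  3.5210e-01] F [-0.8 -0.7 -2.7] op 0.69
tool delta cm [ 0.18 11.93 -0.57] rows 4.0
```

Emit:
move_arm(
  rows=[
    {"tx":0,"ty":2,"tz":0,"rx":0,"ry":0,"rz":0,"grip":0},
    {"tx":0,"ty":3,"tz":0,"rx":0,"ry":0,"rz":0,"grip":0},
    {"tx":0,"ty":3,"tz":0,"rx":0,"ry":0,"rz":0,"grip":0},
    {"tx":0,"ty":2.2,"tz":0,"rx":0,"ry":0,"rz":0,"grip":0},
    {"tx":0,"ty":1.2,"tz":0,"rx":0,"ry":0,"rz":0,"grip":0},
    {"tx":0,"ty":0.3,"tz":0,"rx":0,"ry":0,"rz":0,"grip":0},
    {"tx":0,"ty":0,"tz":0,"rx":0,"ry":0,"rz":0,"grip":0},
    {"tx":0,"ty":0,"tz":0,"rx":0,"ry":0,"rz":0,"grip":0},
  ],
)

```text
t: 5.87
eef_pos: [419.8, 341.8, 105.0]
tcp_rot: [-1.571, -0.0, 0.348]
ft_force: [-0.5, -0.5, -1.9]
opening: 0.688
```

```bash
python3 go.py 421 342 101
```

```text
t 5.87 pos [419.8 341.8 105. ] rot [-1.5707e+00 -2.0000e-04  3.4790e-01] F [-0.5 -0.5 -1.9] op 0.688
tool delta cm [ 0.12  0.4  -0.02] rows 1.0
```

Emit:
move_arm(
  rows=[
    {"tx":0,"ty":0.3,"tz":0,"rx":0,"ry":0,"rz":0,"grip":0},
    {"tx":0,"ty":0.15,"tz":0,"rx":0,"ry":0,"rz":0,"grip":0},
    {"tx":0,"ty":0,"tz":0,"rx":0,"ry":0,"rz":0,"grip":0},
    {"tx":0,"ty":0,"tz":0,"rx":0,"ry":0,"rz":0,"grip":0},
  ],
)

```text
t: 6.2
eef_pos: [419.8, 341.8, 100.5]
tcp_rot: [-1.571, -0.001, 0.348]
ft_force: [-0.2, -0.3, -1.8]
opening: 0.691
```

```bash
python3 go.py 421 342 99.5
```

```text
t 6.2 pos [419.8 341.8 100.5] rot [-1.5706e+00 -7.0000e-04  3.4800e-01] F [-0.2 -0.3 -1.8] op 0.691
tool delta cm [ 0.12  0.1  -0.02] rows 1.0
```

Emit:
move_arm(
  rows=[
    {"tx":0,"ty":0.1,"tz":0,"rx":0,"ry":0,"rz":0,"grip":0},
    {"tx":0,"ty":0,"tz":0,"rx":0,"ry":0,"rz":0,"grip":0},
    {"tx":0,"ty":0,"tz":0,"rx":0,"ry":0,"rz":0,"grip":72},
    {"tx":0,"ty":0,"tz":0,"rx":0,"ry":0,"rz":0,"grip":80},
    {"tx":0,"ty":0,"tz":0,"rx":0,"ry":0,"rz":0,"grip":100},
    {"tx":0,"ty":0,"tz":0,"rx":0,"ry":0,"rz":0,"grip":100},
    {"tx":0,"ty":0,"tz":0,"rx":0,"ry":0,"rz":0,"grip":100},
  ],
)

```text
t: 6.78
eef_pos: [419.7, 341.7, 99.1]
tcp_rot: [-1.571, -0.0, 0.348]
ft_force: [-0.2, 0.2, -0.5]
opening: 0.94
```

Emit:
move_arm(
  rows=[
    {"tx":0,"ty":-1.5,"tz":0,"rx":0,"ry":0,"rz":0,"grip":100},
    {"tx":0,"ty":-3,"tz":0,"rx":0,"ry":0,"rz":0,"grip":100},
    {"tx":0,"ty":-4,"tz":0,"rx":0,"ry":0,"rz":0,"grip":100},
    {"tx":0,"ty":-4,"tz":0,"rx":0,"ry":0,"rz":0,"grip":100},
    {"tx":0,"ty":-1.5,"tz":0,"rx":0,"ry":0,"rz":0,"grip":100},
  ],
)

```text
t: 7.2
eef_pos: [420.6, 342.4, 244.1]
tcp_rot: [-1.569, -0.006, 0.348]
ft_force: [0.2, -0.4, 0.1]
opening: 1.0
```

```bash
python3 go.py 475 -113.5 233
```

```text
t 7.2 pos [420.6 342.4 244.1] rot [-1.5694 -0.0059  0.3481] F [ 0.2 -0.4  0.1] op 1.0
tool delta cm [-10.44   0.99 -44.71] rows 12.0
```

Emit:
move_arm(
  rows=[
    {"tx":-0.8,"ty":0,"tz":-2.6,"rx":0,"ry":0,"rz":0,"grip":100},
    {"tx":-0.9,"ty":0,"tz":-3.8,"rx":0,"ry":0,"rz":0,"grip":100},
    {"tx":-0.9,"ty":0,"tz":-4,"rx":0,"ry":0,"rz":0,"grip":100},
    {"tx":-0.9,"ty":0,"tz":-4,"rx":0,"ry":0,"rz":0,"grip":100},
    {"tx":-0.9,"ty":0,"tz":-4,"rx":0,"ry":0,"rz":0,"grip":100},
    {"tx":-0.9,"ty":0,"tz":-4,"rx":0,"ry":0,"rz":0,"grip":100},
    {"tx":-0.9,"ty":0,"tz":-4,"rx":0,"ry":0,"rz":0,"grip":100},
    {"tx":-0.9,"ty":0.5,"tz":-4,"rx":0,"ry":0,"rz":0,"grip":100},
    {"tx":-0.9,"ty":0.5,"tz":-4,"rx":0,"ry":0,"rz":0,"grip":100},
    {"tx":-0.9,"ty":0,"tz":-4,"rx":0,"ry":0,"rz":0,"grip":100},
  ],
)

```text
t: 8.03
eef_pos: [466.4, -51.6, 228.6]
tcp_rot: [-1.57, 0.001, 0.348]
ft_force: [1.8, 0.3, 0.2]
opening: 0.998
```

Emit:
move_arm(
  rows=[
    {"tx":-0.8,"ty":0,"tz":-4,"rx":0,"ry":0,"rz":0,"grip":100},
    {"tx":-0.7,"ty":0,"tz":-2.3,"rx":0,"ry":0,"rz":0,"grip":100},
    {"tx":0,"ty":0,"tz":0,"rx":0,"ry":0,"rz":0,"grip":100},
    {"tx":0,"ty":0,"tz":0,"rx":0,"ry":0,"rz":0,"grip":100},
    {"tx":0,"ty":0,"tz":0,"rx":0,"ry":0,"rz":0,"grip":100},
  ],
)

```text
t: 8.45
eef_pos: [474.1, -113.5, 229.0]
tcp_rot: [-1.57, 0.0, 0.348]
ft_force: [0.3, -0.7, -0.1]
opening: 1.003
```

```bash
python3 go.py 475 -113.5 115.5;python3 - <<'E'
from h import *
p,d=env.read_camera('side'); cv2.imwrite('pics/s2.png',cv2.resize(p[120:380,240:440],None,fx=3,fy=2.3,interpolation=2))
P=cloud('side',d)
Z=P[...,2]
m=(Z>99)&(Z<125)&(np.hypot(P[...,0]-420,P[...,1]-342)<60)
q=P[m];print(q.min(0),q.max(0),(q.min(0)+q.max(0))/2)
E
```

```text
t 8.45 pos [ 474.1 -113.5  229. ] rot [-1.5703e+00  2.0000e-04  3.4760e-01] F [ 0.3 -0.7 -0.1] op 1.003
tool delta cm [ 0.09 11.35 -0.04] rows 3.0
[383.98415718 310.3378793   99.05718813] [450.64934285 380.82363598 120.10241309] [417.31675001 345.58075764 109.57980061]
```

View pics/s2.png

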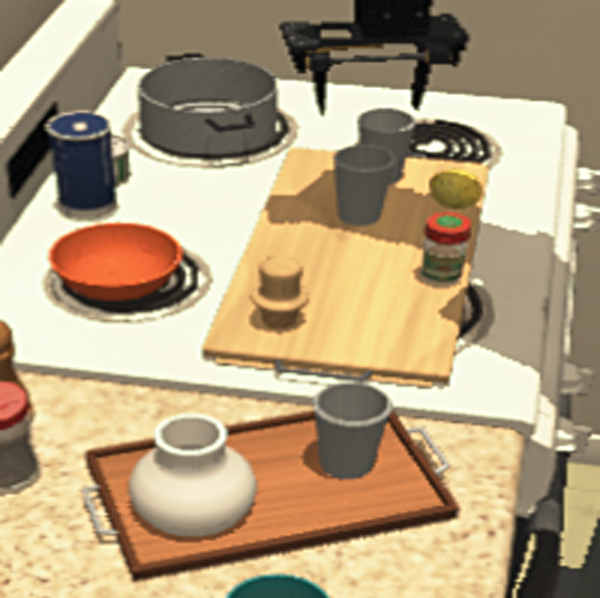

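The first tumbler stands upright on the tray, at about (350,430) in the crop. Next is T2.

Emit:
move_arm(
  rows=[
    {"tx":0.1,"ty":2,"tz":0,"rx":0,"ry":0,"rz":0,"grip":100},
    {"tx":0,"ty":3,"tz":0,"rx":0,"ry":0,"rz":0,"grip":100},
    {"tx":0,"ty":3,"tz":0,"rx":0,"ry":0,"rz":0,"grip":100},
    {"tx":0,"ty":2,"tz":0,"rx":0,"ry":0,"rz":0,"grip":100},
    {"tx":0,"ty":1.3,"tz":0,"rx":0,"ry":0,"rz":0,"grip":100},
    {"tx":0,"ty":0,"tz":0,"rx":0,"ry":0,"rz":0,"grip":100},
    {"tx":0,"ty":0,"tz":0,"rx":0,"ry":0,"rz":0,"grip":100},
    {"tx":0,"ty":0,"tz":0,"rx":0,"ry":0,"rz":0,"grip":100},
  ],
)

```text
t: 9.17
eef_pos: [475.7, -113.1, 117.0]
tcp_rot: [-1.571, -0.001, 0.349]
ft_force: [1.0, -0.0, -0.2]
opening: 0.997
```

```bash
python3 go.py 475 -113.5 115.5;python3 - <<'E'
from h import *
for n in('side','top'):
    p,d=env.read_camera(n); cv2.imwrite(f'pics/{n}3.png',p); P=cloud(n,d)
    Z=P[...,2]
    for c,zlo in(((420,342),99),((466,-220),115),((537,432),112)):
        m=(Z>zlo)&(Z<zlo+30)&(np.hypot(P[...,0]-c[0],P[...,1]-c[1])<50)
        q=P[m];print(n,len(q),q.min(0).round(),q.max(0).round(),((q.min(0)+q.max(0))/2).round(1))
E
```

```text
t 9.17 pos [ 475.7 -113.1  117. ] rot [-1.5714e+00 -9.0000e-04  3.4910e-01] F [ 1.  -0.  -0.2] op 0.997
tool delta cm [-0.08  0.15 -0.02] rows 1.0
side 286 [384. 312.  99.] [451. 379. 121.] [417.4 345.1 110. ]
side 46 [ 442. -243.  115.] [ 495. -184.  136.] [ 468.3 -213.8  125.4]
side 316 [509. 402. 112.] [567. 462. 135.] [537.9 431.9 123.5]
top 196 [386. 311.  99.] [451. 377. 124.] [418.6 344.2 111.8]Traceback (most recent call last):
  File "<stdin>", line 7, in <module>
    return umr_minimum(a, axis, None, out, keepdims, initial, where)
ValueError: zero-size array to reduction operation minimum which has no identity
```

View pics/top3.png

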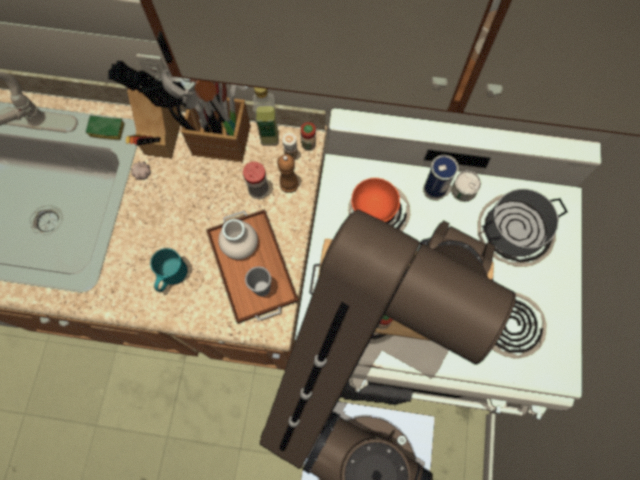

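Emit:
move_arm(
  rows=[
    {"tx":0,"ty":0.1,"tz":0,"rx":0,"ry":0,"rz":0,"grip":100},
    {"tx":0,"ty":0,"tz":0,"rx":0,"ry":0,"rz":0,"grip":50},
    {"tx":0,"ty":0,"tz":0,"rx":0,"ry":0,"rz":0,"grip":20},
    {"tx":0,"ty":0,"tz":0,"rx":0,"ry":0,"rz":0,"grip":0},
    {"tx":0,"ty":0,"tz":0,"rx":0,"ry":0,"rz":0,"grip":0},
    {"tx":0,"ty":0,"tz":0,"rx":0,"ry":0,"rz":0,"grip":0},
    {"tx":0,"ty":0,"tz":0,"rx":0,"ry":0,"rz":0,"grip":0},
    {"tx":0,"ty":0,"tz":0,"rx":0,"ry":0,"rz":0,"grip":0},
  ],
)

```text
t: 9.93
eef_pos: [475.2, -113.6, 115.1]
tcp_rot: [-1.571, 0.0, 0.348]
ft_force: [-1.5, -0.7, 1.9]
opening: 0.688
```

Emit:
move_arm(
  rows=[
    {"tx":0,"ty":-1,"tz":0,"rx":0,"ry":0,"rz":0,"grip":0},
    {"tx":0,"ty":-2.4,"tz":0,"rx":0,"ry":0,"rz":0,"grip":0},
    {"tx":0,"ty":-4,"tz":0,"rx":0,"ry":0,"rz":0,"grip":0},
    {"tx":0,"ty":-4,"tz":0,"rx":0,"ry":0,"rz":0,"grip":0},
    {"tx":0,"ty":-2,"tz":0,"rx":0,"ry":0,"rz":0,"grip":0},
    {"tx":0,"ty":0,"tz":0,"rx":0,"ry":0,"rz":0,"grip":0},
  ],
)

```text
t: 10.43
eef_pos: [476.5, -114.0, 253.3]
tcp_rot: [-1.575, -0.006, 0.348]
ft_force: [0.0, -0.3, -1.6]
opening: 0.686
```

```bash
python3 go.py 419 343 250
```

```text
t 10.43 pos [ 476.5 -114.   253.3] rot [-1.5754 -0.0056  0.3481] F [ 0.  -0.3 -1.6] op 0.686
tool delta cm [10.18  0.18 44.92] rows 12.0
```

Emit:
move_arm(
  rows=[
    {"tx":0.8,"ty":0,"tz":2.2,"rx":0,"ry":0,"rz":0,"grip":0},
    {"tx":0.9,"ty":0,"tz":3.8,"rx":0,"ry":0,"rz":0,"grip":0},
    {"tx":0.9,"ty":0,"tz":4,"rx":0,"ry":0,"rz":0,"grip":0},
    {"tx":0.9,"ty":0,"tz":4,"rx":0,"ry":0,"rz":0,"grip":0},
    {"tx":0.9,"ty":0,"tz":4,"rx":0,"ry":0,"rz":0,"grip":0},
    {"tx":0.9,"ty":0,"tz":4,"rx":0,"ry":0,"rz":0,"grip":0},
    {"tx":0.9,"ty":0,"tz":4,"rx":0,"ry":0,"rz":0,"grip":0},
    {"tx":0.9,"ty":0,"tz":4,"rx":0,"ry":0,"rz":0,"grip":0},
    {"tx":0.9,"ty":0,"tz":4,"rx":0,"ry":0,"rz":0,"grip":0},
    {"tx":0.9,"ty":0,"tz":4,"rx":0,"ry":0,"rz":0,"grip":0},
  ],
)

```text
t: 11.27
eef_pos: [428.3, 275.9, 248.0]
tcp_rot: [-1.571, 0.001, 0.348]
ft_force: [1.1, -0.8, -0.6]
opening: 0.688
```

Emit:
move_arm(
  rows=[
    {"tx":0.6,"ty":0,"tz":4,"rx":0,"ry":0,"rz":0,"grip":0},
    {"tx":0.4,"ty":0,"tz":2.4,"rx":0,"ry":0,"rz":0,"grip":0},
    {"tx":0,"ty":0,"tz":0,"rx":0,"ry":0,"rz":0,"grip":0},
    {"tx":0,"ty":0,"tz":0,"rx":0,"ry":0,"rz":0,"grip":0},
    {"tx":0,"ty":0,"tz":0,"rx":0,"ry":0,"rz":0,"grip":0},
  ],
)

```text
t: 11.68
eef_pos: [416.7, 337.0, 248.2]
tcp_rot: [-1.571, 0.002, 0.348]
ft_force: [0.1, -0.5, -2.1]
opening: 0.687
```

```bash
python3 go.py 419 343 250; cat > meas.py <<'E'
from h import *
import sys
nm,x0,y0,x1,y1=sys.argv[1],*map(int,sys.argv[2:6]); n=sys.argv[6] if len(sys.argv)>6 else 'side'
p,d=env.read_camera(n); k=min(780/(x1-x0),590/(y1-y0))
cv2.imwrite(f'pics/{nm}.png',cv2.resize(p[y0:y1,x0:x1],None,fx=k,fy=k,interpolation=2)); np.save(f'{nm}.npy',cloud(n,d)); print('scale',k)
E
python3 meas.py s4 250 230 410 390
```

```text
t 11.68 pos [416.7 337.  248.2] rot [-1.5712e+00  1.5000e-03  3.4830e-01] F [ 0.1 -0.5 -2.1] op 0.687
tool delta cm [ 0.42 -0.18  0.48] rows 1.0
scale 3.6875
```

View pics/s4.png

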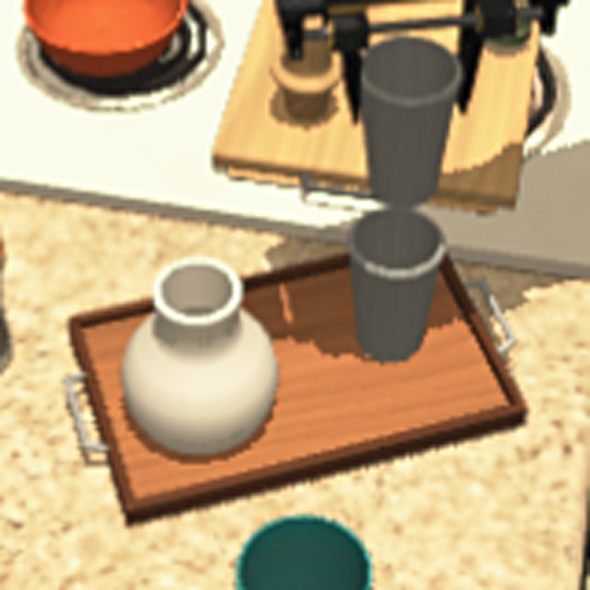

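```bash
cat > rims.py <<'E'
import numpy as np,sys
from scipy.optimize import least_squares
def fit(P,c,zr,rad=50):
    # rim circle: points in top 5 mm
    Z=P[...,2]; m=(Z>zr-16)&(Z<zr+8)&(np.hypot(P[...,0]-c[0],P[...,1]-c[1])<rad); q=P[m]
    b=(q.min(0)+q.max(0))/2
    def f(x):
        r=np.hypot(q[:,0]-x[0],q[:,1]-x[1]); dz=(zr-q[:,2])*0.0952
        return np.minimum(abs(r-(33.5-dz)),abs(r-(29.7-dz)))
    s=least_squares(f,b[:2],loss='soft_l1',f_scale=1.5); return len(q),b.round(1),s.x.round(1),round(s.cost/len(q),2), q[:,2].max()
E
python3 - <<'E'
import numpy as np; from rims import fit
P=np.load('s4.npy')
print(fit(P,(418,344),115,45)); print(fit(P,(417,337),264,42))
E
```

```text
(284, array([417.3, 346.1, 109.8]), array([417.4, 346. ]), np.float64(0.58), np.float64(120.59869423393252))
(382, array([416.3, 338.1, 260. ]), array([416. , 339.4]), np.float64(1.18), np.float64(271.9553044735403))
```

Emit:
move_arm(
  rows=[
    {"tx":0.4,"ty":0,"tz":0.5,"rx":0,"ry":0,"rz":0,"grip":0},
    {"tx":0,"ty":1.5,"tz":0,"rx":0,"ry":0,"rz":0,"grip":0},
    {"tx":0,"ty":1.5,"tz":0,"rx":0,"ry":0,"rz":0,"grip":0},
    {"tx":0,"ty":1.0,"tz":0,"rx":0,"ry":0,"rz":0,"grip":0},
    {"tx":0,"ty":0,"tz":0,"rx":0,"ry":0,"rz":0,"grip":0},
    {"tx":0,"ty":0,"tz":0,"rx":0,"ry":0,"rz":0,"grip":0},
  ],
)

```text
t: 12.23
eef_pos: [419.3, 343.3, 209.1]
tcp_rot: [-1.571, 0.001, 0.347]
ft_force: [0.9, 0.1, -1.1]
opening: 0.688
```

```bash
python3 go.py 418.5 343.3 149; python3 meas.py s5 290 230 390 330;python3 - <<'E'
import numpy as np; from rims import fit
P=np.load('s5.npy')
print(fit(P,(418,344),115,45)); print(fit(P,(417,343),224,42))
E
```

```text
t 12.23 pos [419.3 343.3 209.1] rot [-1.5709e+00  7.0000e-04  3.4720e-01] F [ 0.9  0.1 -1.1] op 0.688
tool delta cm [-0.07  6.01  0.03] rows 2.0
scale 5.9
(186, array([417.1, 348. , 110.6]), array([417.5, 343.2]), np.float64(0.71), np.float64(122.15778651042046))
(365, array([414.1, 345.2, 220.1]), array([418.3, 345.9]), np.float64(0.91), np.float64(231.86073559169472))
```

View pics/s5.png

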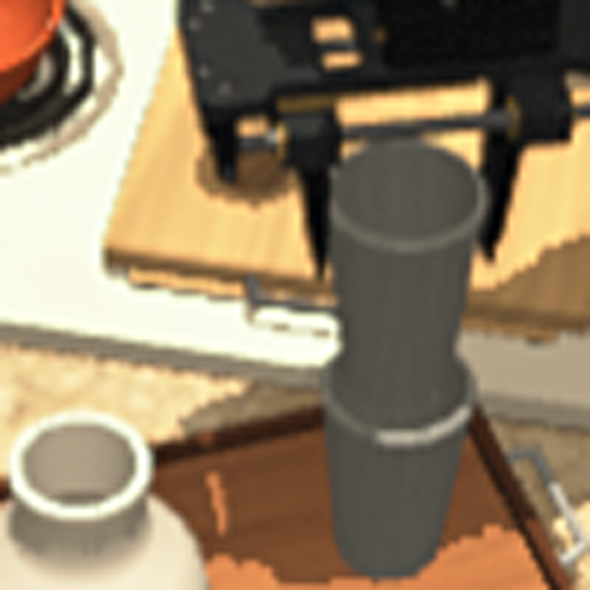

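```bash
python3 - <<'E'
from h import *
for xy in((419.3,343.3),(417.5,344.5)):
  for z in(225,120,115,10):
    print(xy,z,((proj('side',[*xy,z])[0]-[290,230])*5.9).round(0))
p=cv2.imread('pics/side3.png')
E
```

```text
(419.3, 343.3) 225 [404. 190.]
(419.3, 343.3) 120 [392. 371.]
(419.3, 343.3) 115 [391. 379.]
(419.3, 343.3) 10 [380. 539.]
(417.5, 344.5) 225 [408. 192.]
(417.5, 344.5) 120 [395. 373.]
(417.5, 344.5) 115 [395. 381.]
(417.5, 344.5) 10 [383. 542.]
```

Emit:
move_arm(
  rows=[
    {"tx":0,"ty":1.0,"tz":0.1,"rx":0,"ry":0,"rz":0,"grip":0},
    {"tx":0,"ty":1.0,"tz":0,"rx":0,"ry":0,"rz":0,"grip":0},
    {"tx":0,"ty":1.0,"tz":0,"rx":0,"ry":0,"rz":0,"grip":0},
    {"tx":0,"ty":0.8,"tz":0,"rx":0,"ry":0,"rz":0,"grip":0},
    {"tx":0,"ty":0.3,"tz":0,"rx":0,"ry":0,"rz":0,"grip":0},
    {"tx":0,"ty":0,"tz":0,"rx":0,"ry":0,"rz":0,"grip":0},
    {"tx":0,"ty":0,"tz":0,"rx":0,"ry":0,"rz":0,"grip":0},
  ],
)

```text
t: 12.87
eef_pos: [418.7, 344.6, 168.0]
tcp_rot: [-1.571, 0.0, 0.348]
ft_force: [-0.1, -0.4, -0.4]
opening: 0.691
```

```bash
python3 go.py 418.5 343.3 149; python3 meas.py s6 290 230 390 330
```

```text
t 12.87 pos [418.7 344.6 168. ] rot [-1.5708e+00  3.0000e-04  3.4800e-01] F [-0.1 -0.4 -0.4] op 0.691
tool delta cm [-0.06  1.9  -0.12] rows 1.0
scale 5.9
```

View pics/s6.png

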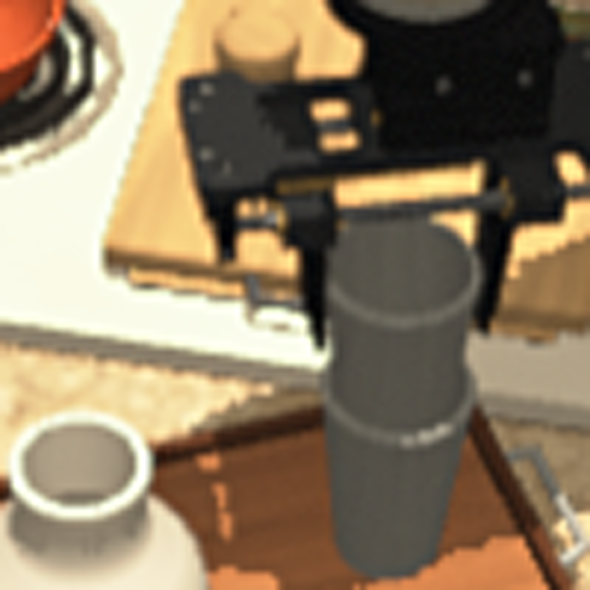

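The inner tumbler is inside the lower one, its rim at row ~320 above the outer rim at ~440, with no side force. I'll lower it in small steps.

Emit:
move_arm(
  rows=[
    {"tx":0,"ty":0.5,"tz":0,"rx":0,"ry":0,"rz":0,"grip":0},
    {"tx":0,"ty":0.5,"tz":0,"rx":0,"ry":0,"rz":0,"grip":0},
    {"tx":0,"ty":0,"tz":0,"rx":0,"ry":0,"rz":0,"grip":0},
    {"tx":0,"ty":0,"tz":0,"rx":0,"ry":0,"rz":0,"grip":0},
  ],
)

```text
t: 13.25
eef_pos: [418.5, 344.5, 157.9]
tcp_rot: [-1.571, 0.0, 0.348]
ft_force: [0.7, 0.1, -0.4]
opening: 0.686
```

Emit:
move_arm(
  rows=[
    {"tx":0,"ty":0.4,"tz":0,"rx":0,"ry":0,"rz":0,"grip":0},
    {"tx":0,"ty":0.4,"tz":0,"rx":0,"ry":0,"rz":0,"grip":0},
    {"tx":0,"ty":0,"tz":0,"rx":0,"ry":0,"rz":0,"grip":0},
    {"tx":0,"ty":0,"tz":0,"rx":0,"ry":0,"rz":0,"grip":0},
  ],
)

```text
t: 13.58
eef_pos: [418.5, 344.5, 149.9]
tcp_rot: [-1.571, 0.0, 0.348]
ft_force: [0.7, -0.4, -1.1]
opening: 0.691
```

Emit:
move_arm(
  rows=[
    {"tx":0,"ty":0.3,"tz":0,"rx":0,"ry":0,"rz":0,"grip":0},
    {"tx":0,"ty":0,"tz":0,"rx":0,"ry":0,"rz":0,"grip":0},
    {"tx":0,"ty":0,"tz":0,"rx":0,"ry":0,"rz":0,"grip":0},
  ],
)

```text
t: 13.83
eef_pos: [418.6, 344.5, 147.0]
tcp_rot: [-1.571, 0.0, 0.348]
ft_force: [-0.4, 0.7, -1.5]
opening: 0.692
```

```bash
python3 go.py 418.5 344 146; python3 meas.py s7 290 230 390 330
```

```text
t 13.83 pos [418.6 344.5 147. ] rot [-1.5708e+00  2.0000e-04  3.4800e-01] F [-0.4  0.7 -1.5] op 0.692
tool delta cm [-0.03  0.1  -0.05] rows 1.0
scale 5.9
```

View pics/s7.png

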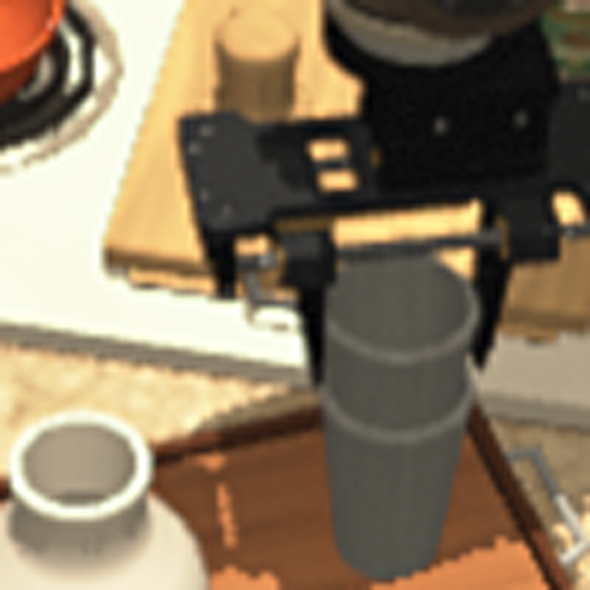

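Emit:
move_arm(
  rows=[
    {"tx":0,"ty":0.15,"tz":0,"rx":0,"ry":0,"rz":0,"grip":0},
    {"tx":0,"ty":0,"tz":0,"rx":0,"ry":0,"rz":0,"grip":0},
    {"tx":0,"ty":0,"tz":0,"rx":0,"ry":0,"rz":0,"grip":0},
  ],
)

```text
t: 14.13
eef_pos: [418.6, 344.6, 145.6]
tcp_rot: [-1.571, 0.0, 0.348]
ft_force: [-0.7, 1.0, -2.3]
opening: 0.689
```

Emit:
move_arm(
  rows=[
    {"tx":0,"ty":0,"tz":0,"rx":0,"ry":0,"rz":0,"grip":71},
    {"tx":0,"ty":0,"tz":0,"rx":0,"ry":0,"rz":0,"grip":74},
    {"tx":0,"ty":0,"tz":0,"rx":0,"ry":0,"rz":0,"grip":78},
    {"tx":0,"ty":0,"tz":0,"rx":0,"ry":0,"rz":0,"grip":85},
    {"tx":0,"ty":0,"tz":0,"rx":0,"ry":0,"rz":0,"grip":100},
    {"tx":0,"ty":0,"tz":0,"rx":0,"ry":0,"rz":0,"grip":100},
    {"tx":0,"ty":0,"tz":0,"rx":0,"ry":0,"rz":0,"grip":100},
  ],
)

```text
t: 14.72
eef_pos: [418.7, 344.6, 145.7]
tcp_rot: [-1.571, -0.0, 0.348]
ft_force: [-0.5, -1.0, 0.1]
opening: 0.981
```

```bash
python3 go.py 418.5 344 146; python3 meas.py s8 290 230 390 330
```

```text
t 14.72 pos [418.7 344.6 145.7] rot [-1.5707e+00 -2.0000e-04  3.4800e-01] F [-0.5 -1.   0.1] op 0.981
tool delta cm [-0.04 -0.03 -0.05] rows 1.0
scale 5.9
```

View pics/s8.png

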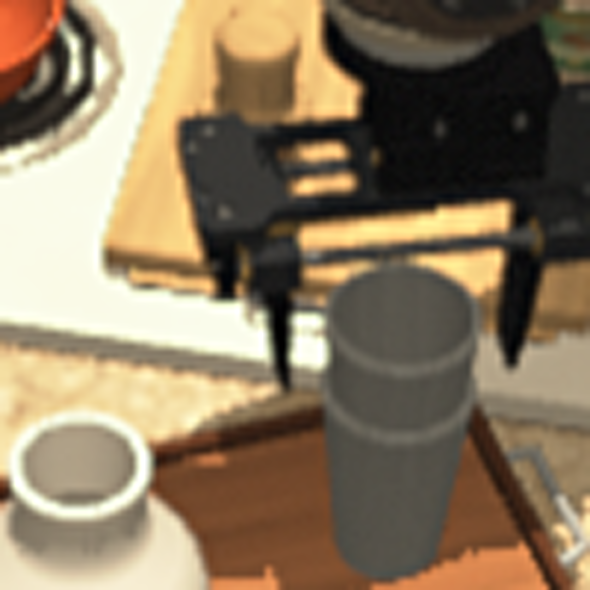

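Settled upright, near rims at rows 373 and 440 in the crop, about 39-40 mm apart. Now T3.

Emit:
move_arm(
  rows=[
    {"tx":0,"ty":-1.5,"tz":0,"rx":0,"ry":0,"rz":0,"grip":100},
    {"tx":0,"ty":-3,"tz":0,"rx":0,"ry":0,"rz":0,"grip":100},
    {"tx":0,"ty":-4,"tz":0,"rx":0,"ry":0,"rz":0,"grip":100},
    {"tx":0,"ty":0,"tz":0,"rx":0,"ry":0,"rz":0,"grip":100},
  ],
)

```text
t: 15.1
eef_pos: [420.4, 345.8, 236.8]
tcp_rot: [-1.569, -0.009, 0.348]
ft_force: [0.1, 0.5, 0.1]
opening: 1.0
```

```bash
python3 go.py 465.5 -220 233
```

```text
t 15.1 pos [420.4 345.8 236.8] rot [-1.5687 -0.0089  0.3481] F [0.1 0.5 0.1] op 1.0
tool delta cm [-15.06   0.14 -54.72] rows 15.0
```

Emit:
move_arm(
  rows=[
    {"tx":-0.7,"ty":0,"tz":-2.5,"rx":0,"ry":0,"rz":0,"grip":100},
    {"tx":-1.0,"ty":0,"tz":-3.8,"rx":0,"ry":0,"rz":0,"grip":100},
    {"tx":-1.0,"ty":0,"tz":-3.8,"rx":0,"ry":0,"rz":0,"grip":100},
    {"tx":-1.0,"ty":0,"tz":-3.8,"rx":0,"ry":0,"rz":0,"grip":100},
    {"tx":-1.0,"ty":0,"tz":-3.8,"rx":0,"ry":0,"rz":0,"grip":100},
    {"tx":-1.0,"ty":0,"tz":-3.8,"rx":0,"ry":0,"rz":0,"grip":100},
    {"tx":-1.0,"ty":0,"tz":-3.8,"rx":0,"ry":0,"rz":0,"grip":100},
    {"tx":-1.0,"ty":0,"tz":-3.8,"rx":0,"ry":0,"rz":0,"grip":100},
    {"tx":-1.0,"ty":0,"tz":-3.8,"rx":0,"ry":0,"rz":0,"grip":100},
    {"tx":-1.0,"ty":0,"tz":-3.8,"rx":0,"ry":0,"rz":0,"grip":100},
  ],
)

```text
t: 15.93
eef_pos: [452.4, -35.4, 230.8]
tcp_rot: [-1.571, -0.001, 0.348]
ft_force: [1.0, 0.1, -0.5]
opening: 1.001
```

Emit:
move_arm(
  rows=[
    {"tx":-1.1,"ty":0,"tz":-3.8,"rx":0,"ry":0,"rz":0,"grip":100},
    {"tx":-1.1,"ty":0,"tz":-3.8,"rx":0,"ry":0,"rz":0,"grip":100},
    {"tx":-1.1,"ty":0,"tz":-3.8,"rx":0,"ry":0,"rz":0,"grip":100},
    {"tx":-1.1,"ty":0,"tz":-3.8,"rx":0,"ry":0,"rz":0,"grip":100},
    {"tx":-0.9,"ty":0,"tz":-2.8,"rx":0,"ry":0,"rz":0,"grip":100},
    {"tx":0,"ty":0,"tz":0,"rx":0,"ry":0,"rz":0,"grip":100},
    {"tx":0,"ty":0,"tz":0,"rx":0,"ry":0,"rz":0,"grip":100},
    {"tx":0,"ty":0,"tz":0,"rx":0,"ry":0,"rz":0,"grip":100},
  ],
)

```text
t: 16.6
eef_pos: [463.9, -220.4, 230.4]
tcp_rot: [-1.57, 0.0, 0.348]
ft_force: [0.6, 0.6, 0.6]
opening: 1.0
```

```bash
python3 go.py 465.5 -220 115.5;python3 meas.py s9 290 130 430 330; python3 - <<'E'
import numpy as np; from rims import fit
P=np.load('s9.npy')
print(fit(P,(418,344),157,45)); print(fit(P,(466,-220),131,45))
E
```

```text
t 16.6 pos [ 463.9 -220.4  230.4] rot [-1.5703e+00  1.0000e-04  3.4760e-01] F [0.6 0.6 0.6] op 1.0
tool delta cm [ 0.16 11.49 -0.02] rows 4.0
scale 2.95
(271, array([417.3, 344.4, 150.2]), array([417.4, 344.8]), np.float64(0.53), np.float64(159.46314320673594))
(184, array([ 464.2, -219. ,  125.6]), array([ 464.9, -218.3]), np.float64(0.91), np.float64(136.1210562541262))
```

View pics/s9.png

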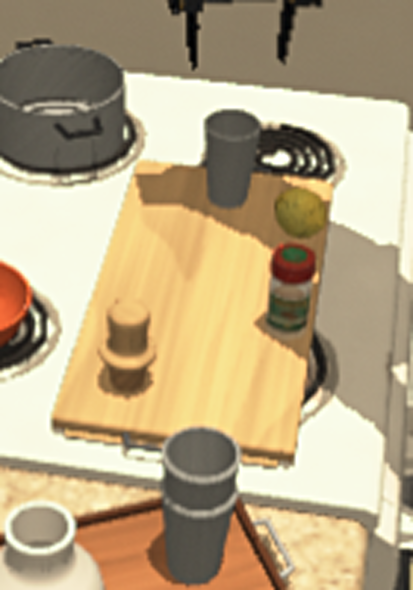

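Stack of two at about (200,500), upright. T3 is at (232,160) and undisturbed. Grasping T3.

Emit:
move_arm(
  rows=[
    {"tx":0.15,"ty":2,"tz":0,"rx":0,"ry":0,"rz":0,"grip":100},
    {"tx":0,"ty":3,"tz":0,"rx":0,"ry":0,"rz":0,"grip":100},
    {"tx":0,"ty":3,"tz":0,"rx":0,"ry":0,"rz":0,"grip":100},
    {"tx":0,"ty":2,"tz":0,"rx":0,"ry":0,"rz":0,"grip":100},
    {"tx":0,"ty":1.4,"tz":0,"rx":0,"ry":0,"rz":0,"grip":100},
    {"tx":0,"ty":0.1,"tz":0,"rx":0,"ry":0,"rz":0,"grip":100},
    {"tx":0,"ty":0,"tz":0,"rx":0,"ry":0,"rz":0,"grip":100},
    {"tx":0,"ty":0,"tz":0,"rx":0,"ry":0,"rz":0,"grip":100},
  ],
)

```text
t: 17.32
eef_pos: [466.0, -219.8, 116.5]
tcp_rot: [-1.572, -0.001, 0.349]
ft_force: [-0.3, -0.7, 0.0]
opening: 0.999
```

Emit:
move_arm(
  rows=[
    {"tx":0,"ty":0,"tz":0,"rx":0,"ry":0,"rz":0,"grip":50},
    {"tx":0,"ty":0,"tz":0,"rx":0,"ry":0,"rz":0,"grip":20},
    {"tx":0,"ty":0,"tz":0,"rx":0,"ry":0,"rz":0,"grip":0},
    {"tx":0,"ty":0,"tz":0,"rx":0,"ry":0,"rz":0,"grip":0},
    {"tx":0,"ty":0,"tz":0,"rx":0,"ry":0,"rz":0,"grip":0},
    {"tx":0,"ty":0,"tz":0,"rx":0,"ry":0,"rz":0,"grip":0},
    {"tx":0,"ty":0,"tz":0,"rx":0,"ry":0,"rz":0,"grip":0},
  ],
)

```text
t: 17.9
eef_pos: [465.6, -220.4, 115.8]
tcp_rot: [-1.571, -0.0, 0.348]
ft_force: [-1.1, 0.4, 4.0]
opening: 0.691
```

```bash
python3 go.py 465.5 -220 280
```

```text
t 17.9 pos [ 465.6 -220.4  115.8] rot [-1.571e+00 -2.000e-04  3.479e-01] F [-1.1  0.4  4. ] op 0.691
tool delta cm [ 1.000e-02 -1.642e+01  4.000e-02] rows 5.0
```

Emit:
move_arm(
  rows=[
    {"tx":0,"ty":-1,"tz":0,"rx":0,"ry":0,"rz":0,"grip":0},
    {"tx":0,"ty":-2.5,"tz":0,"rx":0,"ry":0,"rz":0,"grip":0},
    {"tx":0,"ty":-4,"tz":0,"rx":0,"ry":0,"rz":0,"grip":0},
    {"tx":0,"ty":-4,"tz":0,"rx":0,"ry":0,"rz":0,"grip":0},
    {"tx":0,"ty":-4,"tz":0,"rx":0,"ry":0,"rz":0,"grip":0},
    {"tx":0,"ty":-1.5,"tz":0,"rx":0,"ry":0,"rz":0,"grip":0},
    {"tx":0,"ty":0,"tz":0,"rx":0,"ry":0,"rz":0,"grip":0},
  ],
)

```text
t: 18.48
eef_pos: [466.3, -220.7, 290.0]
tcp_rot: [-1.576, -0.004, 0.348]
ft_force: [-0.0, 0.4, -1.5]
opening: 0.691
```

```bash
python3 go.py 418.6 344.3 282
```

```text
t 18.48 pos [ 466.3 -220.7  290. ] rot [-1.5762 -0.0044  0.3481] F [-0.   0.4 -1.5] op 0.691
tool delta cm [14.78  0.57 54.74] rows 15.0
```

Emit:
move_arm(
  rows=[
    {"tx":0.7,"ty":0,"tz":2.2,"rx":0,"ry":0,"rz":0,"grip":0},
    {"tx":1.0,"ty":0,"tz":3.8,"rx":0,"ry":0,"rz":0,"grip":0},
    {"tx":1.0,"ty":0,"tz":3.8,"rx":0,"ry":0,"rz":0,"grip":0},
    {"tx":1.0,"ty":0,"tz":3.8,"rx":0,"ry":0,"rz":0,"grip":0},
    {"tx":1.0,"ty":0,"tz":3.8,"rx":0,"ry":0,"rz":0,"grip":0},
    {"tx":1.0,"ty":0,"tz":3.8,"rx":0,"ry":0,"rz":0,"grip":0},
    {"tx":1.0,"ty":0,"tz":3.8,"rx":0,"ry":0,"rz":0,"grip":0},
    {"tx":1.0,"ty":0,"tz":3.8,"rx":0,"ry":0,"rz":0,"grip":0},
    {"tx":1.0,"ty":0,"tz":3.8,"rx":0,"ry":0,"rz":0,"grip":0},
    {"tx":1.0,"ty":0,"tz":3.8,"rx":0,"ry":0,"rz":0,"grip":0},
  ],
)

```text
t: 19.32
eef_pos: [431.4, 156.7, 284.8]
tcp_rot: [-1.57, 0.002, 0.348]
ft_force: [1.2, -0.4, -0.3]
opening: 0.693
```

Emit:
move_arm(
  rows=[
    {"tx":1.0,"ty":0,"tz":3.8,"rx":0,"ry":0,"rz":0,"grip":0},
    {"tx":1.0,"ty":0,"tz":3.8,"rx":0,"ry":0,"rz":0,"grip":0},
    {"tx":1.0,"ty":0,"tz":3.8,"rx":0,"ry":0,"rz":0,"grip":0},
    {"tx":1.0,"ty":0,"tz":3.8,"rx":0,"ry":0,"rz":0,"grip":0},
    {"tx":1.0,"ty":0,"tz":2.6,"rx":0,"ry":0,"rz":0,"grip":0},
    {"tx":0,"ty":0,"tz":0,"rx":0,"ry":0,"rz":0,"grip":0},
    {"tx":0,"ty":0,"tz":0,"rx":0,"ry":0,"rz":0,"grip":0},
    {"tx":0,"ty":0,"tz":0,"rx":0,"ry":0,"rz":0,"grip":0},
  ],
)

```text
t: 19.98
eef_pos: [418.4, 338.8, 284.7]
tcp_rot: [-1.571, 0.002, 0.348]
ft_force: [-0.7, 0.6, -2.0]
opening: 0.691
```

```bash
python3 go.py 418.6 344.3 260; python3 meas.py s10 290 200 400 330
```

```text
t 19.98 pos [418.4 338.8 284.7] rot [-1.5713  0.002   0.3484] F [-0.7  0.6 -2. ] op 0.691
tool delta cm [0.21 2.47 0.51] rows 1.0
scale 4.538461538461538
```

View pics/s10.png

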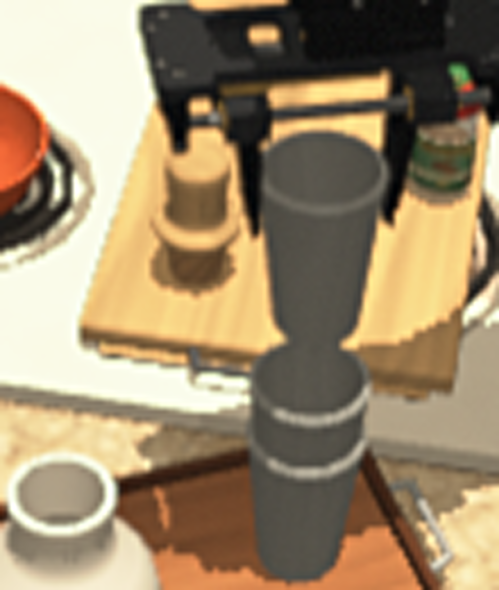

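Emit:
move_arm(
  rows=[
    {"tx":0.2,"ty":0,"tz":0.5,"rx":0,"ry":0,"rz":0,"grip":0},
    {"tx":0,"ty":1.5,"tz":0,"rx":0,"ry":0,"rz":0,"grip":0},
    {"tx":0,"ty":1.6,"tz":0,"rx":0,"ry":0,"rz":0,"grip":0},
    {"tx":0,"ty":0,"tz":0,"rx":0,"ry":0,"rz":0,"grip":0},
    {"tx":0,"ty":0,"tz":0,"rx":0,"ry":0,"rz":0,"grip":0},
  ],
)

```text
t: 20.45
eef_pos: [419.2, 344.2, 254.6]
tcp_rot: [-1.571, 0.001, 0.347]
ft_force: [-0.4, 0.7, -0.8]
opening: 0.691
```

```bash
python3 go.py 418.6 344.3 225; python3 meas.py s11 300 210 390 320; python3 - <<'E'
from h import *
for z in(270,265,157,115): print(z,((proj('side',[418.6,344.3,z])[0]-[300,210])*5.3636).round(0))
E
```

```text
t 20.45 pos [419.2 344.2 254.6] rot [-1.5709e+00  1.1000e-03  3.4690e-01] F [-0.4  0.7 -0.8] op 0.691
tool delta cm [-0.05  2.96  0.03] rows 1.0
scale 5.363636363636363
270 [321. 205.]
265 [320. 214.]
157 [308. 390.]
115 [303. 453.]
```

View pics/s11.png

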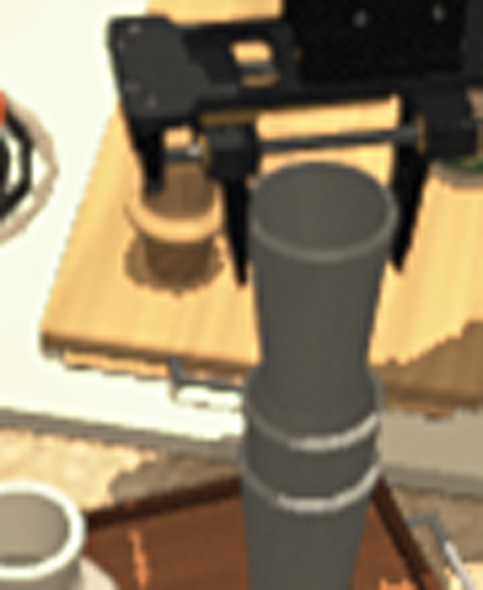

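Emit:
move_arm(
  rows=[
    {"tx":-0.1,"ty":1,"tz":0,"rx":0,"ry":0,"rz":0,"grip":0},
    {"tx":0,"ty":1,"tz":0,"rx":0,"ry":0,"rz":0,"grip":0},
    {"tx":0,"ty":1,"tz":0,"rx":0,"ry":0,"rz":0,"grip":0},
    {"tx":0,"ty":0,"tz":0,"rx":0,"ry":0,"rz":0,"grip":0},
    {"tx":0,"ty":0,"tz":0,"rx":0,"ry":0,"rz":0,"grip":0},
  ],
)

```text
t: 20.92
eef_pos: [418.0, 344.3, 223.9]
tcp_rot: [-1.571, 0.001, 0.348]
ft_force: [0.4, -0.8, -1.4]
opening: 0.687
```

Emit:
move_arm(
  rows=[
    {"tx":0,"ty":1,"tz":0,"rx":0,"ry":0,"rz":0,"grip":0},
    {"tx":0,"ty":1,"tz":0,"rx":0,"ry":0,"rz":0,"grip":0},
    {"tx":0,"ty":0,"tz":0,"rx":0,"ry":0,"rz":0,"grip":0},
    {"tx":0,"ty":0,"tz":0,"rx":0,"ry":0,"rz":0,"grip":0},
  ],
)

```text
t: 21.25
eef_pos: [418.0, 344.3, 203.9]
tcp_rot: [-1.571, 0.001, 0.348]
ft_force: [-0.6, 0.2, -1.2]
opening: 0.688
```

```bash
python3 go.py 418.6 344.3 188; python3 meas.py s12 300 210 390 320
```

```text
t 21.25 pos [418.  344.3 203.9] rot [-1.571e+00  1.300e-03  3.480e-01] F [-0.6  0.2 -1.2] op 0.688
tool delta cm [ 0.06  1.59 -0.02] rows 1.0
scale 5.363636363636363
```

View pics/s12.png

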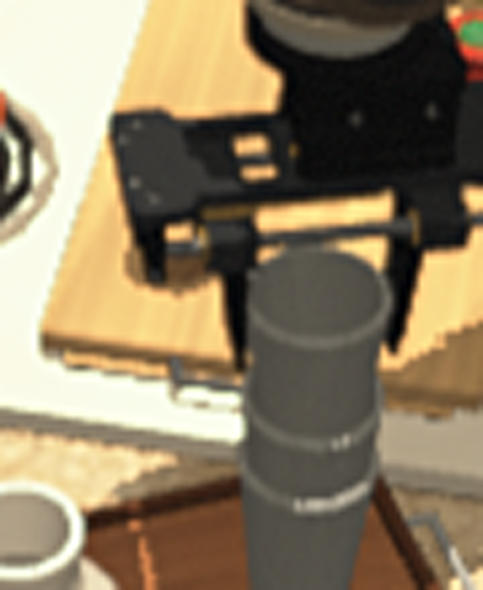

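Emit:
move_arm(
  rows=[
    {"tx":0,"ty":0.6,"tz":0,"rx":0,"ry":0,"rz":0,"grip":0},
    {"tx":0,"ty":0.5,"tz":0,"rx":0,"ry":0,"rz":0,"grip":0},
    {"tx":0,"ty":0,"tz":0,"rx":0,"ry":0,"rz":0,"grip":0},
    {"tx":0,"ty":0,"tz":0,"rx":0,"ry":0,"rz":0,"grip":0},
  ],
)

```text
t: 21.63
eef_pos: [418.1, 344.3, 193.4]
tcp_rot: [-1.571, 0.001, 0.348]
ft_force: [-0.4, 0.6, -0.8]
opening: 0.691
```

Emit:
move_arm(
  rows=[
    {"tx":0,"ty":0.3,"tz":0,"rx":0,"ry":0,"rz":0,"grip":0},
    {"tx":0,"ty":0,"tz":0,"rx":0,"ry":0,"rz":0,"grip":0},
    {"tx":0,"ty":0,"tz":0,"rx":0,"ry":0,"rz":0,"grip":0},
  ],
)

```text
t: 21.88
eef_pos: [418.1, 344.4, 190.6]
tcp_rot: [-1.571, 0.0, 0.348]
ft_force: [0.1, -0.8, -0.5]
opening: 0.688
```

```bash
python3 go.py 418.6 344.3 188; python3 meas.py s13 300 210 390 320
```

```text
t 21.88 pos [418.1 344.4 190.6] rot [-1.5707e+00  1.0000e-04  3.4800e-01] F [ 0.1 -0.8 -0.5] op 0.688
tool delta cm [ 0.04  0.26 -0.02] rows 1.0
scale 5.363636363636363
```

View pics/s13.png

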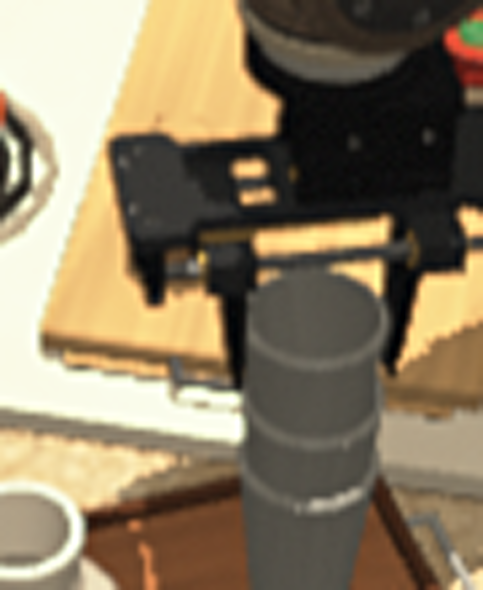

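Emit:
move_arm(
  rows=[
    {"tx":0,"ty":0.3,"tz":0,"rx":0,"ry":0,"rz":0,"grip":0},
    {"tx":0,"ty":0,"tz":0,"rx":0,"ry":0,"rz":0,"grip":0},
    {"tx":0,"ty":0,"tz":0,"rx":0,"ry":0,"rz":0,"grip":0},
  ],
)

```text
t: 22.18
eef_pos: [418.0, 344.4, 187.5]
tcp_rot: [-1.571, 0.0, 0.348]
ft_force: [0.4, 0.2, -1.6]
opening: 0.69
```

Emit:
move_arm(
  rows=[
    {"tx":0,"ty":0.1,"tz":0,"rx":0,"ry":0,"rz":0,"grip":0},
    {"tx":0,"ty":0,"tz":0,"rx":0,"ry":0,"rz":0,"grip":0},
    {"tx":0,"ty":0,"tz":0,"rx":0,"ry":0,"rz":0,"grip":0},
  ],
)

```text
t: 22.43
eef_pos: [418.2, 344.4, 186.6]
tcp_rot: [-1.571, -0.0, 0.348]
ft_force: [-0.5, 0.0, -2.3]
opening: 0.69
```

Emit:
move_arm(
  rows=[
    {"tx":0,"ty":0.15,"tz":0,"rx":0,"ry":0,"rz":0,"grip":0},
    {"tx":0,"ty":0.1,"tz":0,"rx":0,"ry":0,"rz":0,"grip":0},
    {"tx":0,"ty":0,"tz":0,"rx":0,"ry":0,"rz":0,"grip":0},
    {"tx":0,"ty":0,"tz":0,"rx":0,"ry":0,"rz":0,"grip":0},
  ],
)

```text
t: 22.77
eef_pos: [418.4, 344.5, 184.3]
tcp_rot: [-1.571, -0.001, 0.348]
ft_force: [1.2, 1.8, -0.1]
opening: 0.691
```

Emit:
move_arm(
  rows=[
    {"tx":0,"ty":0,"tz":0,"rx":0,"ry":0,"rz":0,"grip":71},
    {"tx":0,"ty":0,"tz":0,"rx":0,"ry":0,"rz":0,"grip":74},
    {"tx":0,"ty":0,"tz":0,"rx":0,"ry":0,"rz":0,"grip":78},
    {"tx":0,"ty":0,"tz":0,"rx":0,"ry":0,"rz":0,"grip":85},
    {"tx":0,"ty":0,"tz":0,"rx":0,"ry":0,"rz":0,"grip":100},
    {"tx":0,"ty":0,"tz":0,"rx":0,"ry":0,"rz":0,"grip":100},
    {"tx":0,"ty":0,"tz":0,"rx":0,"ry":0,"rz":0,"grip":100},
  ],
)

```text
t: 23.35
eef_pos: [418.1, 344.4, 184.1]
tcp_rot: [-1.571, 0.0, 0.348]
ft_force: [-0.6, 0.3, -0.3]
opening: 0.982
```

```bash
python3 meas.py s14 300 210 390 320
```

```text
scale 5.363636363636363
```

View pics/s14.png

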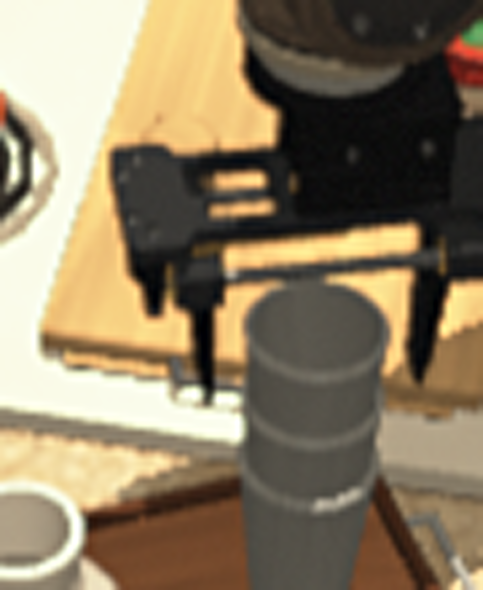

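```bash
python3 - <<'E'
from h import *
for z in(10+105,155,157,159,195,197,199,201,203): print(z,((proj('side',[416,378,z])[0]-[300,210])*5.3636).round(1))
from rims import fit
P=np.load('s14.npy')
for z in(195,199,203): print(fit(P,(418,344),z,42))
E
```

```text
115 [297.6 505.6]
155 [301.8 445.4]
157 [302.1 442.3]
159 [302.3 439.2]
195 [306.3 382.4]
197 [306.5 379.2]
199 [306.7 376. ]
201 [307.  372.7]
203 [307.2 369.5]
(361, array([417.9, 346.3, 190.6]), array([417.6, 345.7]), np.float64(0.49), np.float64(202.18793587218647))
(310, array([417.9, 346.3, 192.6]), array([417.6, 345.8]), np.float64(0.48), np.float64(202.18793587218647))
(250, array([417.9, 346.6, 194.6]), array([417.8, 346.5]), np.float64(0.5), np.float64(202.18793587218647))
```

All three rims are evenly spaced about 40 mm apart (rows 382, 448, 507), so the stack is seated and upright. Now the stopper.

Emit:
move_arm(
  rows=[
    {"tx":0,"ty":-1.5,"tz":0,"rx":0,"ry":0,"rz":0,"grip":100},
    {"tx":0,"ty":-2.5,"tz":0,"rx":0,"ry":0,"rz":0,"grip":100},
    {"tx":0,"ty":-3.5,"tz":0,"rx":0,"ry":0,"rz":0,"grip":100},
    {"tx":0,"ty":0,"tz":0,"rx":0,"ry":0,"rz":0,"grip":100},
    {"tx":0,"ty":0,"tz":0,"rx":0,"ry":0,"rz":0,"grip":100},
  ],
)

```text
t: 23.82
eef_pos: [418.6, 344.7, 260.7]
tcp_rot: [-1.57, -0.003, 0.348]
ft_force: [-0.6, -0.6, -0.8]
opening: 0.999
```

```bash
python3 go.py 520 130 230
```

```text
t 23.82 pos [418.6 344.7 260.7] rot [-1.5699 -0.0034  0.348 ] F [-0.6 -0.6 -0.8] op 0.999
tool delta cm [  2.2    3.06 -23.64] rows 7.0
```

Emit:
move_arm(
  rows=[
    {"tx":0.2,"ty":0,"tz":-2.0,"rx":0,"ry":0,"rz":0,"grip":100},
    {"tx":0.3,"ty":0,"tz":-3.6,"rx":0,"ry":0,"rz":0,"grip":100},
    {"tx":0.3,"ty":0,"tz":-3.6,"rx":0,"ry":0,"rz":0,"grip":100},
    {"tx":0.3,"ty":1,"tz":-3.6,"rx":0,"ry":0,"rz":0,"grip":100},
    {"tx":0.3,"ty":2,"tz":-3.6,"rx":0,"ry":0,"rz":0,"grip":100},
    {"tx":0.3,"ty":2,"tz":-3.6,"rx":0,"ry":0,"rz":0,"grip":100},
    {"tx":0.4,"ty":0,"tz":-3.6,"rx":0,"ry":0,"rz":0,"grip":100},
    {"tx":0,"ty":0,"tz":0,"rx":0,"ry":0,"rz":0,"grip":100},
    {"tx":0,"ty":0,"tz":0,"rx":0,"ry":0,"rz":0,"grip":100},
    {"tx":0,"ty":0,"tz":0,"rx":0,"ry":0,"rz":0,"grip":100},
  ],
)

```text
t: 24.65
eef_pos: [518.0, 129.7, 208.4]
tcp_rot: [-1.57, 0.001, 0.347]
ft_force: [-0.7, 0.5, 0.5]
opening: 1.002
```

```bash
python3 go.py 520 130 101; python3 meas.py s15 260 190 410 360;  python3 - <<'E'
import numpy as np
P=np.load('s15.npy');Z=P[...,2]
for c,lo,hi,r in(((520,130),105,128,35),((537,432),110,140,40),((418,345),180,210,45)):
    q=P[(Z>lo)&(Z<hi)&(np.hypot(P[...,0]-c[0],P[...,1]-c[1])<r)]; print(len(q),q.min(0).round(),q.max(0).round(),((q.min(0)+q.max(0))/2).round(1))
E
```

```text
t 24.65 pos [518.  129.7 208.4] rot [-1.5703e+00  1.2000e-03  3.4730e-01] F [-0.7  0.5  0.5] op 1.002
tool delta cm [ 0.21 10.74 -0.05] rows 3.0
scale 3.4705882352941178
148 [499. 110. 105.] [540. 155. 127.] [519.8 132.2 116.2]
346 [508. 403. 110.] [566. 461. 135.] [537.3 431.8 122.6]
343 [385. 311. 180.] [451. 380. 202.] [417.8 345.4 190.8]
```

View pics/s15.png

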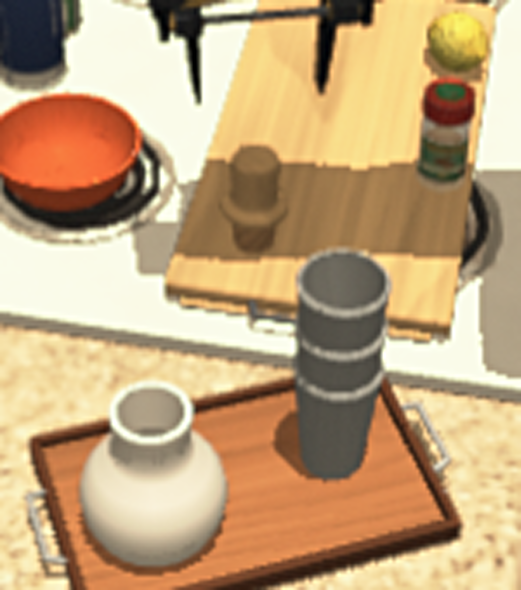

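The stack stands upright at (340,370). The stopper is at (253,180) and undisturbed. Descending on its knob.

Emit:
move_arm(
  rows=[
    {"tx":0.2,"ty":1.5,"tz":0.05,"rx":0,"ry":0,"rz":0,"grip":100},
    {"tx":0,"ty":3,"tz":0,"rx":0,"ry":0,"rz":0,"grip":100},
    {"tx":0,"ty":3,"tz":0,"rx":0,"ry":0,"rz":0,"grip":100},
    {"tx":0,"ty":2.0,"tz":0,"rx":0,"ry":0,"rz":0,"grip":100},
    {"tx":0,"ty":1.1,"tz":0,"rx":0,"ry":0,"rz":0,"grip":100},
    {"tx":0,"ty":0,"tz":0,"rx":0,"ry":0,"rz":0,"grip":100},
    {"tx":0,"ty":0,"tz":0,"rx":0,"ry":0,"rz":0,"grip":100},
    {"tx":0,"ty":0,"tz":0,"rx":0,"ry":0,"rz":0,"grip":100},
  ],
)

```text
t: 25.37
eef_pos: [520.3, 131.6, 104.0]
tcp_rot: [-1.571, -0.001, 0.349]
ft_force: [-0.7, -0.3, -0.8]
opening: 1.0
```

Emit:
move_arm(
  rows=[
    {"tx":0,"ty":0,"tz":0,"rx":0,"ry":0,"rz":0,"grip":60},
    {"tx":0,"ty":0,"tz":0,"rx":0,"ry":0,"rz":0,"grip":45},
    {"tx":0,"ty":0,"tz":0,"rx":0,"ry":0,"rz":0,"grip":20},
    {"tx":0,"ty":0,"tz":0,"rx":0,"ry":0,"rz":0,"grip":0},
    {"tx":0,"ty":0,"tz":0,"rx":0,"ry":0,"rz":0,"grip":0},
    {"tx":0,"ty":0,"tz":0,"rx":0,"ry":0,"rz":0,"grip":0},
    {"tx":0,"ty":0,"tz":0,"rx":0,"ry":0,"rz":0,"grip":0},
    {"tx":0,"ty":0,"tz":0,"rx":0,"ry":0,"rz":0,"grip":0},
    {"tx":0,"ty":0,"tz":0,"rx":0,"ry":0,"rz":0,"grip":0},
  ],
)

```text
t: 26.12
eef_pos: [520.1, 130.9, 103.1]
tcp_rot: [-1.571, 0.0, 0.348]
ft_force: [-0.8, -1.2, -0.8]
opening: 0.427
```

```bash
python3 go.py 520 131 230; python3 meas.py s16 290 190 390 300
```

```text
t 26.12 pos [520.1 130.9 103.1] rot [-1.5707e+00  1.0000e-04  3.4800e-01] F [-0.8 -1.2 -0.8] op 0.427
tool delta cm [ -0.   -12.69   0.02] rows 4.0
scale 5.363636363636363
```

View pics/s16.png

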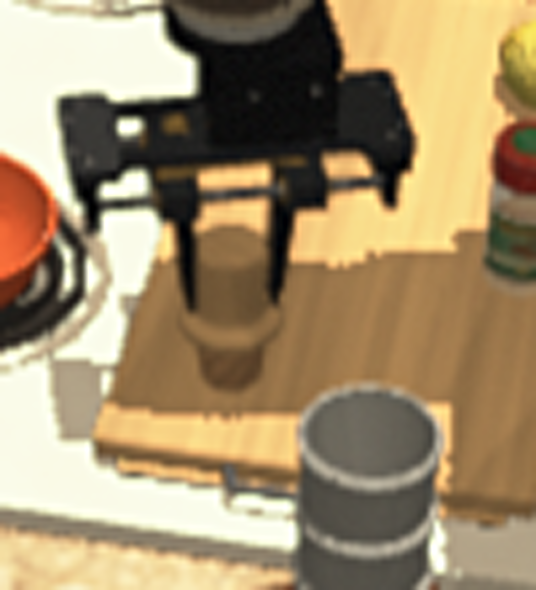

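Emit:
move_arm(
  rows=[
    {"tx":0,"ty":-1,"tz":0,"rx":0,"ry":0,"rz":0,"grip":0},
    {"tx":0,"ty":-3,"tz":0,"rx":0,"ry":0,"rz":0,"grip":0},
    {"tx":0,"ty":-4,"tz":0,"rx":0,"ry":0,"rz":0,"grip":0},
    {"tx":0,"ty":-4,"tz":0,"rx":0,"ry":0,"rz":0,"grip":0},
    {"tx":0,"ty":-2.7,"tz":0,"rx":0,"ry":0,"rz":0,"grip":0},
    {"tx":0,"ty":0,"tz":0,"rx":0,"ry":0,"rz":0,"grip":0},
  ],
)

```text
t: 26.67
eef_pos: [521.6, 131.2, 256.4]
tcp_rot: [-1.573, -0.009, 0.348]
ft_force: [1.0, -0.3, -0.9]
opening: 0.421
```

```bash
python3 go.py 537.3 431.5 250
```

```text
t 26.67 pos [521.6 131.2 256.4] rot [-1.5727 -0.009   0.3482] F [ 1.  -0.3 -0.9] op 0.421
tool delta cm [11.71  0.69 27.7 ] rows 8.0
```

Emit:
move_arm(
  rows=[
    {"tx":1.0,"ty":0,"tz":2.0,"rx":0,"ry":0,"rz":0,"grip":0},
    {"tx":1.5,"ty":0,"tz":3.5,"rx":0,"ry":0,"rz":0,"grip":0},
    {"tx":1.5,"ty":0,"tz":3.5,"rx":0,"ry":0,"rz":0,"grip":0},
    {"tx":1.5,"ty":0,"tz":3.5,"rx":0,"ry":0,"rz":0,"grip":0},
    {"tx":1.5,"ty":0,"tz":3.5,"rx":0,"ry":0,"rz":0,"grip":0},
    {"tx":1.5,"ty":0,"tz":3.5,"rx":0,"ry":0,"rz":0,"grip":0},
    {"tx":1.5,"ty":0,"tz":3.5,"rx":0,"ry":0,"rz":0,"grip":0},
    {"tx":1.2,"ty":0,"tz":2.8,"rx":0,"ry":0,"rz":0,"grip":0},
    {"tx":0.5,"ty":0,"tz":1.9,"rx":0,"ry":0,"rz":0,"grip":0},
    {"tx":0,"ty":0,"tz":0,"rx":0,"ry":0,"rz":0,"grip":0},
  ],
)

```text
t: 27.5
eef_pos: [534.5, 434.5, 249.2]
tcp_rot: [-1.57, 0.001, 0.351]
ft_force: [0.3, -0.2, -0.0]
opening: 0.423
```

Emit:
move_arm(
  rows=[
    {"tx":0,"ty":0,"tz":0,"rx":0,"ry":0,"rz":0,"grip":0},
    {"tx":0,"ty":0,"tz":0,"rx":0,"ry":0,"rz":0,"grip":0},
    {"tx":0,"ty":0,"tz":0,"rx":0,"ry":0,"rz":0,"grip":0},
  ],
)

```text
t: 27.75
eef_pos: [535.8, 430.0, 250.3]
tcp_rot: [-1.571, 0.0, 0.347]
ft_force: [0.4, -0.2, -0.8]
opening: 0.419
```

```bash
python3 go.py 537.3 431.5 215; python3 meas.py s17 260 220 360 340
```

```text
t 27.75 pos [535.8 430.  250.3] rot [-1.571e+00  2.000e-04  3.470e-01] F [ 0.4 -0.2 -0.8] op 0.419
tool delta cm [0.19 3.53 0.09] rows 1.0
scale 4.916666666666667
```

View pics/s17.png

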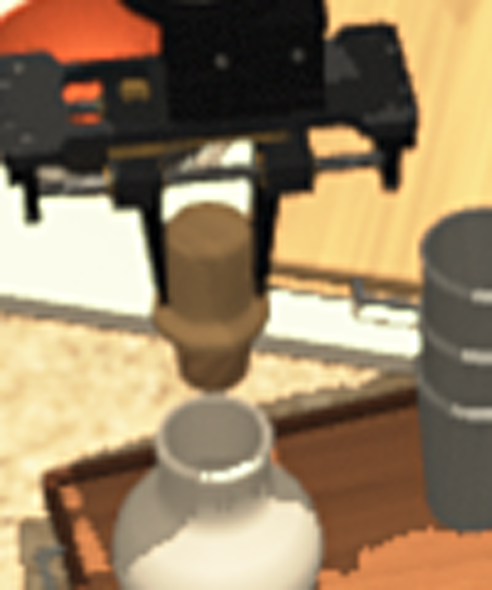

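Emit:
move_arm(
  rows=[
    {"tx":0.2,"ty":1,"tz":0.1,"rx":0,"ry":0,"rz":0,"grip":0},
    {"tx":0,"ty":1,"tz":0,"rx":0,"ry":0,"rz":0,"grip":0},
    {"tx":0,"ty":0.8,"tz":0,"rx":0,"ry":0,"rz":0,"grip":0},
    {"tx":0,"ty":0,"tz":0,"rx":0,"ry":0,"rz":0,"grip":0},
    {"tx":0,"ty":0,"tz":0,"rx":0,"ry":0,"rz":0,"grip":0},
  ],
)

```text
t: 28.22
eef_pos: [537.0, 432.5, 221.2]
tcp_rot: [-1.571, 0.002, 0.348]
ft_force: [-0.0, 0.1, -0.8]
opening: 0.421
```

```bash
python3 go.py 537.3 431.5 215; python3 meas.py s18 260 220 360 340; python3 - <<'E'
from h import *
p=env.state()['eef_pos'];S=4.91667
f=lambda P:((proj('side',P)[0]-[260,220])*S).round(0)
print('mouth',f([537.3,431.5,130]))
for dz in(96,45,38,0): print('stopper',dz,f([p[0],p[1],p[2]-77+dz]))
for n in ['s17','s15']:
    P=np.load(n+'.npy')
    Z=P[...,2]; q=P[(Z>126)&(Z<136)&(np.hypot(P[...,0]-537,P[...,1]-432)<36)]
    from scipy.optimize import least_squares
    g=lambda x:np.hypot(q[:,0]-x[0],q[:,1]-x[1])-26.5
    print(n,len(q),least_squares(g,[537,432],loss='soft_l1',f_scale=3).x)
E
```

```text
t 28.22 pos [537.  432.5 221.2] rot [-1.5711e+00  1.5000e-03  3.4780e-01] F [-0.   0.1 -0.8] op 0.421
tool delta cm [-0.01  0.62 -0.1 ] rows 1.0
scale 4.916666666666667
mouth [211. 434.]
stopper 96 [205. 274.]
stopper 45 [207. 351.]
stopper 38 [208. 362.]
stopper 0 [210. 416.]
s17 163 [537.12080591 432.56444027]
s15 159 [537.27003322 432.32304148]
```

View pics/s18.png

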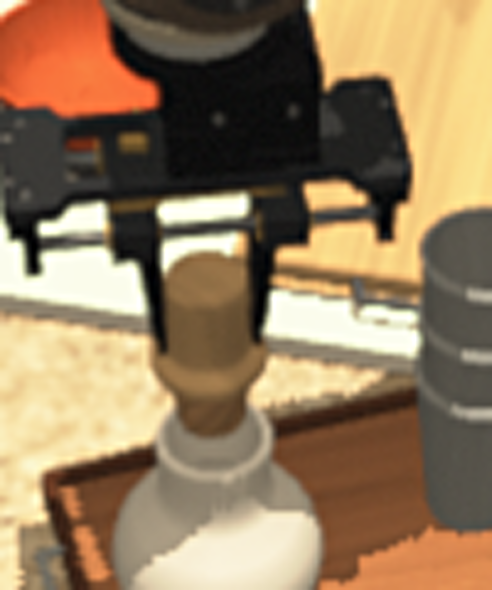

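Emit:
move_arm(
  rows=[
    {"tx":0,"ty":0.7,"tz":0,"rx":0,"ry":0,"rz":0,"grip":0},
    {"tx":0,"ty":0.7,"tz":0,"rx":0,"ry":0,"rz":0,"grip":0},
    {"tx":0,"ty":0.6,"tz":0,"rx":0,"ry":0,"rz":0,"grip":0},
    {"tx":0,"ty":0,"tz":0,"rx":0,"ry":0,"rz":0,"grip":0},
  ],
)

```text
t: 28.6
eef_pos: [536.7, 432.5, 200.4]
tcp_rot: [-1.571, 0.002, 0.348]
ft_force: [-0.7, -0.3, -1.4]
opening: 0.422
```

Emit:
move_arm(
  rows=[
    {"tx":0,"ty":0.5,"tz":0,"rx":0,"ry":0,"rz":0,"grip":0},
    {"tx":0,"ty":0.5,"tz":0,"rx":0,"ry":0,"rz":0,"grip":0},
    {"tx":0,"ty":0.5,"tz":0,"rx":0,"ry":0,"rz":0,"grip":0},
    {"tx":0,"ty":0,"tz":0,"rx":0,"ry":0,"rz":0,"grip":0},
    {"tx":0,"ty":0,"tz":0,"rx":0,"ry":0,"rz":0,"grip":0},
  ],
)

```text
t: 29.02
eef_pos: [537.1, 432.7, 186.8]
tcp_rot: [-1.571, 0.001, 0.348]
ft_force: [0.2, 0.4, 0.1]
opening: 0.421
```

```bash
python3 go.py 537.3 431.5 170; python3 meas.py s19 260 220 360 340
```

```text
t 29.02 pos [537.1 432.7 186.8] rot [-1.5709e+00  6.0000e-04  3.4800e-01] F [0.2 0.4 0.1] op 0.421
tool delta cm [-0.02  1.68 -0.13] rows 1.0
scale 4.916666666666667
```

View pics/s19.png

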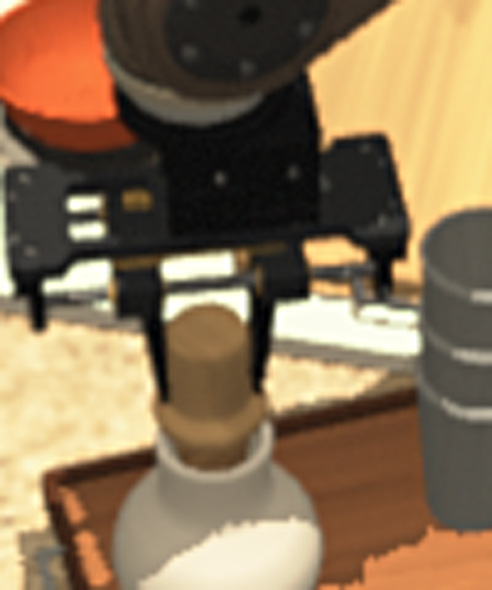

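Emit:
move_arm(
  rows=[
    {"tx":0,"ty":0.5,"tz":0,"rx":0,"ry":0,"rz":0,"grip":0},
    {"tx":0,"ty":0.5,"tz":0,"rx":0,"ry":0,"rz":0,"grip":0},
    {"tx":0,"ty":0.3,"tz":0,"rx":0,"ry":0,"rz":0,"grip":0},
    {"tx":0,"ty":0,"tz":0,"rx":0,"ry":0,"rz":0,"grip":0},
    {"tx":0,"ty":0,"tz":0,"rx":0,"ry":0,"rz":0,"grip":0},
  ],
)

```text
t: 29.48
eef_pos: [537.1, 432.8, 173.9]
tcp_rot: [-1.571, 0.0, 0.348]
ft_force: [-0.2, -0.1, -0.5]
opening: 0.421
```

Emit:
move_arm(
  rows=[
    {"tx":0,"ty":0.2,"tz":0,"rx":0,"ry":0,"rz":0,"grip":0},
    {"tx":0,"ty":0,"tz":0,"rx":0,"ry":0,"rz":0,"grip":0},
    {"tx":0,"ty":0,"tz":0,"rx":0,"ry":0,"rz":0,"grip":0},
  ],
)

```text
t: 29.73
eef_pos: [537.1, 432.8, 172.2]
tcp_rot: [-1.571, -0.0, 0.348]
ft_force: [-0.4, 0.6, -0.7]
opening: 0.419
```

Emit:
move_arm(
  rows=[
    {"tx":0,"ty":0.15,"tz":0,"rx":0,"ry":0,"rz":0,"grip":0},
    {"tx":0,"ty":0,"tz":0,"rx":0,"ry":0,"rz":0,"grip":0},
    {"tx":0,"ty":0,"tz":0,"rx":0,"ry":0,"rz":0,"grip":0},
  ],
)

```text
t: 29.98
eef_pos: [537.1, 432.8, 170.6]
tcp_rot: [-1.571, 0.0, 0.348]
ft_force: [0.4, -0.3, -0.6]
opening: 0.424
```

Emit:
move_arm(
  rows=[
    {"tx":0,"ty":0.1,"tz":0,"rx":0,"ry":0,"rz":0,"grip":0},
    {"tx":0,"ty":0,"tz":0,"rx":0,"ry":0,"rz":0,"grip":0},
    {"tx":0,"ty":0,"tz":0,"rx":0,"ry":0,"rz":0,"grip":0},
  ],
)

```text
t: 30.23
eef_pos: [537.1, 432.8, 169.6]
tcp_rot: [-1.571, 0.0, 0.348]
ft_force: [0.4, -0.1, -0.9]
opening: 0.419
```

Emit:
move_arm(
  rows=[
    {"tx":0,"ty":0.1,"tz":0,"rx":0,"ry":0,"rz":0,"grip":0},
    {"tx":0,"ty":0,"tz":0,"rx":0,"ry":0,"rz":0,"grip":0},
    {"tx":0,"ty":0,"tz":0,"rx":0,"ry":0,"rz":0,"grip":0},
  ],
)

```text
t: 30.48
eef_pos: [537.2, 432.8, 169.2]
tcp_rot: [-1.571, -0.001, 0.348]
ft_force: [-1.8, -1.3, 5.6]
opening: 0.42
```

```bash
python3 meas.py s20 260 220 360 340
```

```text
scale 4.916666666666667
```

View pics/s20.png

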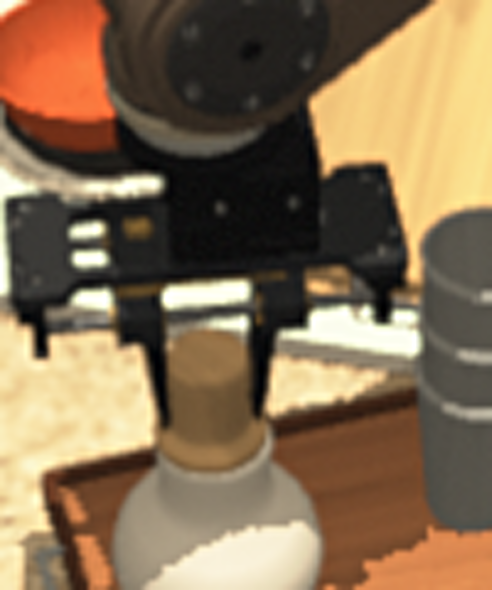

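The 5.6 N contact with the TCP at 169 means the flange is on the rim, at rows 440-465. Now I'll release and retreat.

Emit:
move_arm(
  rows=[
    {"tx":0,"ty":0,"tz":0,"rx":0,"ry":0,"rz":0,"grip":44},
    {"tx":0,"ty":0,"tz":0,"rx":0,"ry":0,"rz":0,"grip":50},
    {"tx":0,"ty":0,"tz":0,"rx":0,"ry":0,"rz":0,"grip":70},
    {"tx":0,"ty":0,"tz":0,"rx":0,"ry":0,"rz":0,"grip":80},
    {"tx":0,"ty":0,"tz":0,"rx":0,"ry":0,"rz":0,"grip":80},
    {"tx":0,"ty":0,"tz":0,"rx":0,"ry":0,"rz":0,"grip":80},
  ],
)

```text
t: 31.03
eef_pos: [537.1, 432.8, 168.5]
tcp_rot: [-1.571, 0.0, 0.348]
ft_force: [0.5, 0.3, 0.1]
opening: 0.726
```

Emit:
move_arm(
  rows=[
    {"tx":0,"ty":-1.5,"tz":0,"rx":0,"ry":0,"rz":0,"grip":80},
    {"tx":0,"ty":-2.5,"tz":0,"rx":0,"ry":0,"rz":0,"grip":80},
    {"tx":0,"ty":-3,"tz":0,"rx":0,"ry":0,"rz":0,"grip":80},
    {"tx":0,"ty":-3.5,"tz":0,"rx":0,"ry":0,"rz":0,"grip":80},
    {"tx":0,"ty":-3,"tz":0,"rx":0,"ry":0,"rz":0,"grip":80},
    {"tx":0,"ty":0,"tz":0,"rx":0,"ry":0,"rz":0,"grip":80},
  ],
)

```text
t: 31.53
eef_pos: [538.3, 433.6, 310.5]
tcp_rot: [-1.569, -0.009, 0.348]
ft_force: [-0.1, 0.3, 1.2]
opening: 0.802
```

Emit:
move_arm(
  rows=[
    {"tx":0,"ty":0,"tz":-2,"rx":0,"ry":0,"rz":0,"grip":80},
    {"tx":0,"ty":0,"tz":-3.5,"rx":0,"ry":0,"rz":0,"grip":80},
    {"tx":0,"ty":0,"tz":-3.5,"rx":0,"ry":0,"rz":0,"grip":80},
    {"tx":0,"ty":0,"tz":-3.5,"rx":0,"ry":0,"rz":0,"grip":80},
    {"tx":0,"ty":0,"tz":-3.5,"rx":0,"ry":0,"rz":0,"grip":80},
    {"tx":0,"ty":0,"tz":-3.5,"rx":0,"ry":0,"rz":0,"grip":80},
    {"tx":0,"ty":0,"tz":-3.5,"rx":0,"ry":0,"rz":0,"grip":80},
    {"tx":0,"ty":0,"tz":-2,"rx":0,"ry":0,"rz":0,"grip":80},
    {"tx":0,"ty":0,"tz":0,"rx":0,"ry":0,"rz":0,"grip":80},
  ],
)

```text
t: 32.28
eef_pos: [623.6, 194.0, 303.1]
tcp_rot: [-1.571, 0.0, 0.344]
ft_force: [-1.0, 0.9, -0.0]
opening: 0.8
```

```bash
python3 go.py 0 0 0; python3 meas.py s21 250 150 410 390; python3 meas.py t21 180 180 340 330 top; python3 - <<'E'
import numpy as np
for n in('s21','t21'):
    P=np.load(n+'.npy');Z=P[...,2]
    for nm,c,lo,hi,r in(('knob',(537,432),180,200,35),('knobtop',(537,432),150,210,35),('flange/rim',(537,432),125,145,40),('stack top',(418,345),180,210,45)):
        q=P[(Z>lo)&(Z<hi)&(np.hypot(P[...,0]-c[0],P[...,1]-c[1])<r)]
        if len(q): print(n,nm,len(q),((q.min(0)+q.max(0))/2).round(1),'ztop',np.percentile(q[:,2],90).round(1))
E
```

```text
t 32.28 pos [623.6 194.  303.1] rot [-1.5714e+00  5.0000e-04  3.4430e-01] F [-1.   0.9 -0. ] op 0.8
tool delta cm [-65.23  30.34   2.8 ] rows 18.0
scale 2.4583333333333335
scale 3.933333333333333
s21 knob 178 [538.2 432.9 185.3] ztop 189.0
s21 knobtop 316 [538.4 433.3 170.3] ztop 188.5
s21 flange/rim 238 [537.7 435.1 135. ] ztop 143.1
s21 stack top 350 [417.8 346.1 190.6] ztop 198.5
t21 knob 195 [538.2 429.4 187.7] ztop 192.0
t21 knobtop 250 [538.2 429.1 172.8] ztop 191.4
t21 flange/rim 175 [537.1 431.1 135. ] ztop 143.6
t21 stack top 88 [441.2 348.3 191.4] ztop 200.2
```

View pics/s21.png

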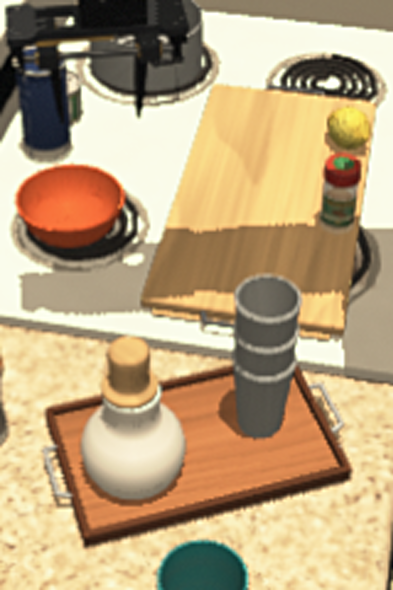

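View pics/t21.png

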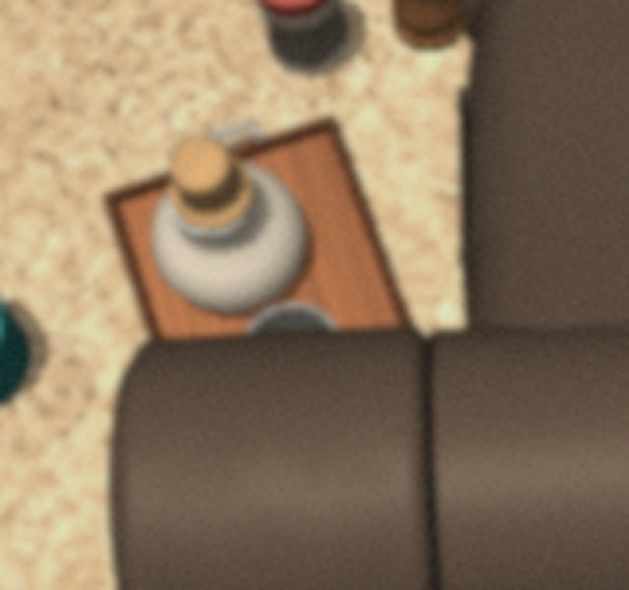

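The stopper is seated: knob top at about 188-191 mm against 188 expected, flange on the rim at (130,390). The stack stands upright at (265,355), and the bowl, jar, lemon and mug are where they were. Handing in.

```bash
python3 -c "
from cell import env
print(env.job_done()); print(env.state()['t'])"
```

```text
the job is handed in; nothing more can be done
None
the job is handed in; nothing more can be done
```

The three tumblers now stand on the near half of the tray as one upright nested stack. I lowered each of the upper two to a few millimetres above its seat and let it go. After that I put the cork in the carafe until the flange met the rim, at about 5.6 N, then released it and backed the arm away. It took 32.3 s of the 72 s.

**Last checks before handing in:**
- **Stack:** it was vertical in the side picture, with rims near 115, 154 and 195 mm. Both nesting steps come to about 39–41 mm, the low end of the expected 40–44 mm. The side camera's depth put the top rim a little higher, at about 198 mm.
- **Top camera:** it saw only part of the stack, because the arm was in the way. Its depth reading put the top at about 200 mm.
- **Stopper:** the side and top cameras put the knob top at about 189 and 192 mm, against 188 mm expected when fully home. The carafe stayed upright and had not moved.
- **Other items:** the bowl, jar, lemon and mug looked unmoved in the last side picture. I did not measure them again.
- **Forces:** the highest wrist force I read was under 7 N, and the gripper was clear of everything at the end.

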